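# Unload the doll-blank mould

## Robot

A 6-joint arm with a two-finger parallel gripper is mounted at the origin on the work surface. World frame = base frame: x ahead of the robot, y to its left, z up, the work surface at z = 0. Lengths are in m, angles in rad, forces in N, time in s.
With the tool pointing down it reaches from about 0.35 to 0.975 m from the base axis. Payload 4.9 kg.
Tool frame: the origin (TCP) lies at the very end of the fingers, on their centre line; the grasp point (between the pads) lies 19 mm behind it; z points along the fingers, y is the line along which they close (so a half turn about z gives the same grasp; the last joint's range is limited). The gripper opens to 85 mm and grips with 20 to 120 N. Pads are 22 mm wide; open, the fingers measure 114 mm over their backs; the gripper's body (76 mm by 85 mm) begins 54 mm behind the grasp point. The pads swing forward as they close: fully open they stand 13 mm farther back than shut.
Start: joints at [-0.119, 0.053, 1.613, -0, 1.476, -0.119], TCP at [0.625, 0, 0.231] pointing down, gripper open.
Joint ranges: [-3.01, 3.01], [-1.01, 2.22], [0.06, 2.58], [-1.02, 4.17], [0.09, 2.62], [-3.14, 3.14]. Speed limits (rad/s): [2.57, 2.57, 3.14, 3.14, 3.14, 3.14].

## Interface

Orientations are given as a unit quaternion [w, x, y, z].
In Python, from plant import manip gives the robot as it stands.
- The arm moves only by the tool send_rows, never from a script. Its argument "increments" is a list of rows, each an object of numbers: "claw": the closure, from -1 (fully open) to 1 (shut); "dx", "dy", "dz": the shift along the tool's x, y, z in units of 0.5 m (1.0 is 0.5 m); "yaw": the turn about the tool's z in units of 1.5 rad (1.0 is 1.5 rad). A call has 1 to 20 rows; each row is the pose to reach, as a shift and turn from the pose commanded when the call began, along the tool's axes at that moment; what a row does not reach only later rows make up. A row lasts 1/8 s, in which the tool goes at most 62.5 mm and 10.7 degrees, less where a joint would pass 70% of its speed; a pose out of reach is approached as far as the arm can. A call with a number of a shift or a turn outside -1 to 1 is refused whole. A call with a gripper value outside its range is refused whole. The fingers move at their own pace and stop on an object; the grip force is fixed at half the most. Time passes only in rows, so rows that repeat a pose let the fingers close. It gives the time, the measured TCP pose, the force, the opening and the grip force at its end, in the units of the state.
- manip.state(): the state, without advancing time (a new reading comes with each control period).
- manip.grab_frame(name): name is "scene" or "side" or "wrist"; returns the picture (420x560x3 uint8, red, green, blue); there is no depth.
- manip.camera_params(name): a dict with "camera_matrix" (3x3 intrinsics, pixels), "k1" (the pictures are not rectified: a ray, as slopes to the right and down, at radius r is drawn at 1 + k1 r^2 times it, then the intrinsics apply), "extrinsics" (4x4, takes a point from world to camera coordinates); the wrist camera has in their place "tool_from_camera" (4x4, takes a point from camera to tool coordinates, whose origin is the TCP and whose axes are the flange's). Camera axes: x right, y down, z forward; pixel columns grow to the right and rows downward; lengths in m; the calibration is good to about 2 mm. A picture is of the moment at which its call begins: read the wrist's pose just before it. camera_params takes no time and is no camera call.
- manip.job_done(): hands the job in; it is judged then, once.
The state is a dict: "time": time; "joint_pos": joint angles; "joint_vel": joint speeds; "joint_efforts": joint torques, N m; "tool_pos": TCP position; "tool_rot": TCP orientation; "contact_force": force on the tool from outside, world axes, zero at the start; "ft_torque": the same for the moment, N m; "gripper_width": opening from 0.0 (shut) to 1.0 (fully open); "grasp_force": force on a finger pad.
Only numpy, scipy, OpenCV 4.12 (cv2) and the standard library are available. Lean on these libraries where they do the work, as an engineer would, in place of code of your own. Each camera call takes 0.05 s, during which the arm holds its last target. There are 200 camera calls.

## Task

Turn the red crank wheel one full turn counter-clockwise, to its stop, so that the ejector raises the soft moulded doll blanks; lift every blank out of the mould, holding it gently (a light grip of about 20 N a finger), and put it in the wooden drying tray, resting on the tray's floor, none on top of another. Leave the mould ready for the next job: wheel wound all the way back to its stop and the plywood dust cover lying flat, centred and square on the mould block, handle up. Do not knock over the two finished dolls.

Things in the scene. Friction and masses are not known exactly. Their poses are not given: they have to be found in the camera images.
- press: Fixed aluminium mould block, 165 (x) x 181 (y) x 70 mm high, open on top: six square cavities 43 mm wide, centred at x = -37.5 and 37.5, y = -56, 0 and 56 mm; three to five hold a blank. A green gear housing with the crank wheel stands beyond it (+x). Origin: centre of the block's underside, on the bench; x points to the wheel, z up.
- ejector (a joint): Travel (m) of the six brass pads, one under each cavity, driven by the wheel only at 4.45 mm per rad. At 0 they lie 2.5 mm below the steel cavity floors (which are 16 mm above the bench); at 0.0285 (wheel at 6.4 rad) they have lifted the blanks by 26 mm.
- handwheel (a joint): Angle (rad) of the red crank wheel: a flat 112 mm disc, axis vertical, top face 92 mm above the bench; counter-clockwise seen from above is positive. Stops at 0 (ejector down) and 6.4 (a full turn, ejector up); starts between 0 and 0.5. It stays where it is left; turning takes about 3 N at the knob.
- wheel_axis (a point): Point on the wheel's axis at its top face, 92 mm above the bench, 180 mm along x from the press origin.
- crank_knob (a point): Centre of the top of the wheel's black upright knob, 139 mm above the bench, on a 45 mm radius from the axis. The knob is 20 mm in diameter and 45 mm tall and spins freely on its pin, so it can be held without turning the hand. At wheel angle a it lies in the direction a from the press's x axis.
- tray: Dark wooden drying tray, loose (0.9 kg), 200 x 200 mm, 25 mm high, walls and floor 7 mm thick, open on top. Origin: centre of its underside, z up.
- cover: Dust cover of the mould: a loose plywood plate 180 (x) x 190 (y) x 8 mm, about 0.35 kg, with a blue bar handle on top in the middle, 20 mm wide (x), 70 mm long (y), 30 mm tall. Origin: centre of its underside, z up (the handle's top is at z = 38 mm).
- doll_red: Finished wooden doll with red bands, 42 mm wide, 107 mm tall, loose; a bystander that must stay standing. Origin: centre of its underside, z up.
- doll_blue: Finished wooden doll with blue bands, as the red one.
- blank0: Pale soft moulded doll blank, 60 g: square foot 40 x 40 x 28 mm, round neck on top 26 mm in diameter, 24 mm tall (52 in all). Origin: centre of the foot's underside, z up the neck. Starts square in a cavity, neck top 2 mm below the block's top; 24 mm proud with the ejector up. Finger force over 70 N (both fingers added) bruises it. Absent (None from the start) in some runs.
- blank1: Pale soft moulded doll blank, 60 g: square foot 40 x 40 x 28 mm, round neck on top 26 mm in diameter, 24 mm tall (52 in all). Origin: centre of the foot's underside, z up the neck. Starts square in a cavity, neck top 2 mm below the block's top; 24 mm proud with the ejector up. Finger force over 70 N (both fingers added) bruises it. Absent (None from the start) in some runs.
- blank2: Pale soft moulded doll blank, 60 g: square foot 40 x 40 x 28 mm, round neck on top 26 mm in diameter, 24 mm tall (52 in all). Origin: centre of the foot's underside, z up the neck. Starts square in a cavity, neck top 2 mm below the block's top; 24 mm proud with the ejector up. Finger force over 70 N (both fingers added) bruises it. Absent (None from the start) in some runs.
- blank3: Pale soft moulded doll blank, 60 g: square foot 40 x 40 x 28 mm, round neck on top 26 mm in diameter, 24 mm tall (52 in all). Origin: centre of the foot's underside, z up the neck. Starts square in a cavity, neck top 2 mm below the block's top; 24 mm proud with the ejector up. Finger force over 70 N (both fingers added) bruises it. Absent (None from the start) in some runs.
- blank4: Pale soft moulded doll blank, 60 g: square foot 40 x 40 x 28 mm, round neck on top 26 mm in diameter, 24 mm tall (52 in all). Origin: centre of the foot's underside, z up the neck. Starts square in a cavity, neck top 2 mm below the block's top; 24 mm proud with the ejector up. Finger force over 70 N (both fingers added) bruises it. Absent (None from the start) in some runs.
- blank5: Pale soft moulded doll blank, 60 g: square foot 40 x 40 x 28 mm, round neck on top 26 mm in diameter, 24 mm tall (52 in all). Origin: centre of the foot's underside, z up the neck. Starts square in a cavity, neck top 2 mm below the block's top; 24 mm proud with the ejector up. Finger force over 70 N (both fingers added) bruises it. Absent (None from the start) in some runs.
Mind the look-alikes: they are no part of the job. What is shaped like the blank0 but purple is not meant. Leave any blue look-alike of the blank3 alone.

How it is judged:
On the way:
1. the wheel has been turned the full turn and the ejector is up (value of joint handwheel above 6.15 rad), for 0.2 s.
At the end, for the whole second after the job is handed in: all blanks at rest in the tray on its floor (origin within 95 mm of its centre each way, under 34 mm up); wheel below 0.3 rad; cover at rest on the mould block, handle up, within 18 mm of centre, square within 0.17 rad, tilt under 0.06 rad; both dolls standing (x of blank0 in the frame of tray between -0.095 and 0.095 m and y of blank0 in the frame of tray between -0.095 and 0.095 m and z of blank0 in the frame of tray between 0 and 0.034 m and linear speed of each of blank0, blank1, blank2, blank3, blank4, blank5, cover below 0.02 m/s and x of blank1 in the frame of tray between -0.095 and 0.095 m and y of blank1 in the frame of tray between -0.095 and 0.095 m and z of blank1 in the frame of tray between 0 and 0.034 m and x of blank2 in the frame of tray between -0.095 and 0.095 m and y of blank2 in the frame of tray between -0.095 and 0.095 m and z of blank2 in the frame of tray between 0 and 0.034 m and x of blank3 in the frame of tray between -0.095 and 0.095 m and y of blank3 in the frame of tray between -0.095 and 0.095 m and z of blank3 in the frame of tray between 0 and 0.034 m and x of blank4 in the frame of tray between -0.095 and 0.095 m and y of blank4 in the frame of tray between -0.095 and 0.095 m and z of blank4 in the frame of tray between 0 and 0.034 m and x of blank5 in the frame of tray between -0.095 and 0.095 m and y of blank5 in the frame of tray between -0.095 and 0.095 m and z of blank5 in the frame of tray between 0 and 0.034 m and value of joint handwheel below 0.3 rad and horizontal distance between cover and press below 0.018 m and angle between the x axis of cover and the x axis of press, either way round below 0.17 rad and angle between cover's own z axis and vertical below 0.06 rad and z of cover in the frame of press between 0.066 and 0.076 m and angle between each of doll_red, doll_blue's own z axis and vertical below 0.5 rad); the robot touches nothing.
It fails at once if a soft blank is bruised: more than 70 N of finger contact (both fingers added up) (contact force between the fingers and blank0 above 70 N or contact force between the fingers and blank1 above 70 N or contact force between the fingers and blank2 above 70 N or contact force between the fingers and blank3 above 70 N or contact force between the fingers and blank4 above 70 N or contact force between the fingers and blank5 above 70 N).
It fails at once if a finished doll is knocked over (angle between any of doll_red, doll_blue's own z axis and vertical above 0.6 rad).
Of blank0, blank1, blank2, blank3, blank4, blank5 only 3 to 5 are there at a start; the rules pass over those that are not, and their reading is None.
At some moment in a run one of tray, cover may be knocked a few centimetres aside while the robot is not near it.
Once in a run the grip may slacken for a moment while it holds something.
It also fails if it takes over 210 s, if anything falls off the work surface, if the arm or the gripper's body presses on something with over 40 N, if the wrist force passes 120 N, or if a joint passes its speed limit or range.

## Working session

There is one attempt and no reset: what is moved stays moved. The work goes in short steps, Python scripts to look and compute and a tool call to move; the robot and the scene stay as the last step left them, time stands still between calls to the robot, and variables do not carry over. Pictures are saved under pics/ and viewed, at most 14 in all, crops included, and the job is handed in when it is done.

Besides the shell and the picture viewer there is one more tool, called after ">>>" by a JSON object that holds its "op" and its "data", one argument or row to a line. send_rows: Moves the arm, as the interface text tells. Shifts and turns lie within -1 to 1; 1 stands for 0.5 m of shift or 1.5 rad of turn. Its arguments: {"type":"object","properties":{"increments":{"type":"array","items":{"type":"object","properties":{"claw":{"type":"number"},"dx":{"type":"number"},"dy":{"type":"number"},"dz":{"type":"number"},"yaw":{"type":"number"}}}}},"required":["increments"]}

```bash
mkdir -p pics; ls
python3 - <<'E'
from plant import manip
import cv2,numpy as np
for n in("scene","side"):
    cv2.imwrite(f"pics/{n}0.png",cv2.cvtColor(manip.grab_frame(n),cv2.COLOR_RGB2BGR))
    print(n,manip.camera_params(n))
s=manip.state();print({k:np.round(v,3) for k,v in s.items()})
cv2.imwrite("pics/wrist0.png",cv2.cvtColor(manip.grab_frame("wrist"),cv2.COLOR_RGB2BGR))
print(manip.camera_params("wrist"))
E
```

```text
pics
scene {'camera_matrix': array([[517.56225417,   0.        , 280.1986749 ],
       [  0.        , 517.56225417, 216.66488861],
       [  0.        ,   0.        ,   1.        ]]), 'k1': 0.06706448790837034, 'extrinsics': array([[-3.61580705e-01,  9.32340043e-01, -1.19932235e-03,
         1.98409359e-01],
       [ 5.78642498e-01,  2.23400496e-01, -7.84388346e-01,
        -2.25920045e-01],
       [-7.31048735e-01, -2.84313670e-01, -6.20268880e-01,
         1.62290233e+00],
       [ 0.00000000e+00,  0.00000000e+00,  0.00000000e+00,
         1.00000000e+00]])}
side {'camera_matrix': array([[480.41652606,   0.        , 283.62232859],
       [  0.        , 480.41652606, 208.82730701],
       [  0.        ,   0.        ,   1.        ]]), 'k1': -0.11473448346116068, 'extrinsics': array([[ 0.92520679, -0.37943051,  0.00498873, -0.51679097],
       [-0.27423775, -0.6776748 , -0.68231263,  0.247503  ],
       [ 0.26227097,  0.62991218, -0.73104349,  0.90213846],
       [ 0.        ,  0.        ,  0.        ,  1.        ]])}
{'time': np.float64(0.1), 'joint_pos': array([-0.119,  0.053,  1.61
[... 328 characters left out ...]
[-0.151,  0.297, -0.736]), 'ft_torque': array([0.034, 0.001, 0.035]), 'grasp_force': np.float64(0.0), 'gripper_width': np.float64(0.997)}
{'camera_matrix': array([[296.48159124,   0.        , 278.64823154],
       [  0.        , 296.48159124, 207.23801035],
       [  0.        ,   0.        ,   1.        ]]), 'k1': -0.05090014365095922, 'tool_from_camera': array([[ 1.66167333e-03, -9.47727769e-01, -3.19075718e-01,
         8.23334339e-02],
       [ 9.99998618e-01,  1.56075313e-03,  5.71970693e-04,
        -1.05482295e-04],
       [-4.40740841e-05, -3.19076228e-01,  9.47729053e-01,
        -1.42196597e-01],
       [ 0.00000000e+00,  0.00000000e+00,  0.00000000e+00,
         1.00000000e+00]])}
```

View pics/scene0.png

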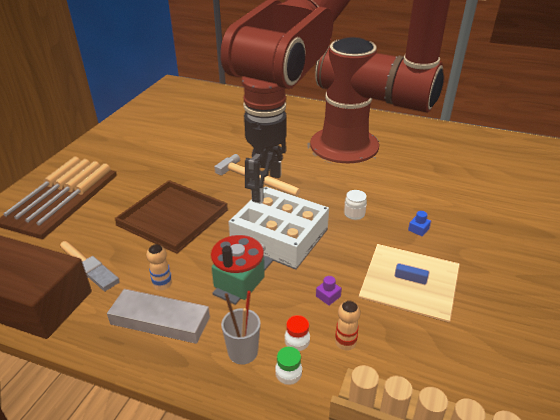

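View pics/side0.png

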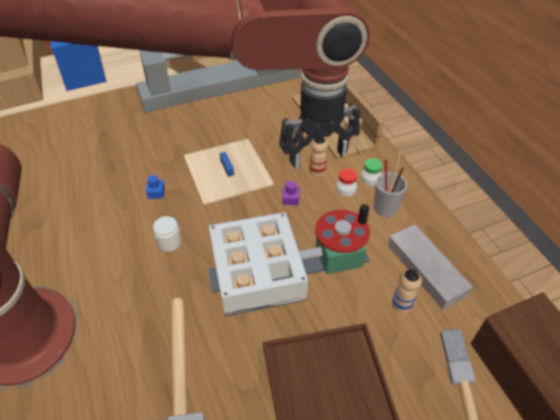

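View pics/wrist0.png

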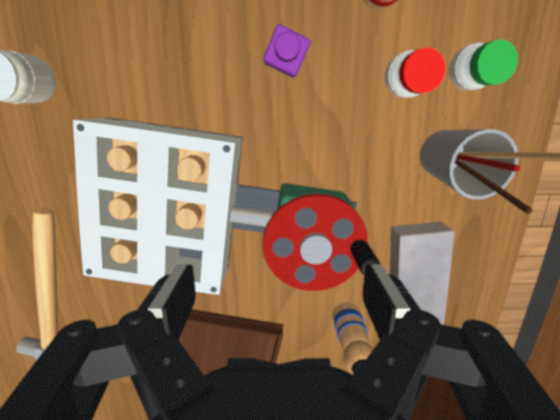

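```bash
cat > h.py <<'E'
import cv2,numpy as np
from plant import manip
from scipy.spatial.transform import Rotation as R
from scipy.optimize import least_squares
def Rq(q): return R.from_quat(q,scalar_first=True).as_matrix()
def cam(n,st=None):
    """world->camera 4x4, K, k1"""
    p=manip.camera_params(n)
    if n!="wrist": return np.array(p["extrinsics"]),np.array(p["camera_matrix"]),p["k1"]
    T=np.eye(4);T[:3,:3]=Rq(st["tool_rot"]);T[:3,3]=st["tool_pos"]
    return np.linalg.inv(T@p["tool_from_camera"]),np.array(p["camera_matrix"]),p["k1"]
def proj(c,X):
    E,K,k=c;X=np.atleast_2d(X)@E[:3,:3].T+E[:3,3];s=X[:,:2]/X[:,2:]
    s=s*(1+k*(s**2).sum(1,keepdims=True));return s@K[:2,:2].T+K[:2,2]
def ray(c,px):
    E,K,k=c;d=cv2.undistortPoints(np.array([[px]],float),K,np.array([k,0,0,0.]))[0,0]
    Rm=E[:3,:3];return -Rm.T@E[:3,3],Rm.T@np.array([d[0],d[1],1])
def onz(c,px,z):
    o,d=ray(c,px);return o+d*(z-o[2])/d[2]
def tri(*cp):
    A=np.zeros((3,3));b=np.zeros(3);L=[ray(c,p) for c,p in cp]
    for o,d in L:
        d=d/np.linalg.norm(d);P=np.eye(3)-np.outer(d,d);A+=P;b+=P@o
    X=np.linalg.solve(A,b)
    return X,[np.linalg.norm(np.cross(X-o,d/np.linalg.norm(d))) for o,d in L]
def snap(n,f):
    st=manip.state();im=cv2.cvtColor(manip.grab_frame(n),cv2.COLOR_RGB2BGR);cv2.imwrite(f"pics/{f}.png",im)
    np.save(f"pics/{f}.npy",np.r_[st["tool_pos"],st["tool_rot"]]);return im,cam(n,st)
def load(n,f):
    p=f"pics/{f}.npy";import os
    st=None
    if n=="wrist": a=np.load(p);st=dict(tool_pos=a[:3],tool_rot=a[3:])
    return cv2.imread(f"pics/{f}.png"),cam(n,st)
E
python3 - <<'E'
import sys;sys.path.insert(0,'.')
from h import *
st=manip.state();np.save("pics/wrist0.npy",np.r_[st["tool_pos"],st["tool_rot"]])
def crop(f,x,y,w,h):
    im=cv2.imread(f"pics/{f}.png")[y:y+h,x:x+w];return cv2.resize(im,(400,300),interpolation=cv2.INTER_CUBIC)
a=np.hstack([crop("scene0",205,195,140,105),crop("side0",200,190,180,135)])
b=np.hstack([crop("scene0",110,165,120,90),crop("scene0",355,235,120,90)])
cv2.imwrite("pics/comp0.png",np.vstack([a,b]))
C={n:cam(n) for n in("scene","side")}
pts={"red doll top":((348,305),(319,143)),"blue doll top":((155,247),(411,274)),"press nearwheel? knobtop":((228,246),(364,207))}
for k,(a,b) in pts.items(): print(k,tri((C["scene"],a),(C["side"],b)))
E
```

```text
red doll top (array([0.73197217, 0.20479503, 0.09882143]), [np.float64(0.002195804414289667), np.float64(0.0021958044142895896)])
blue doll top (array([ 0.72554264, -0.21271639,  0.10557818]), [np.float64(0.00039877626413913097), np.float64(0.00039877626413932645)])
press nearwheel? knobtop (array([ 0.70511949, -0.05411333,  0.14051705]), [np.float64(0.0030126303388259444), np.float64(0.0030126303388260584)])
```

View pics/comp0.png

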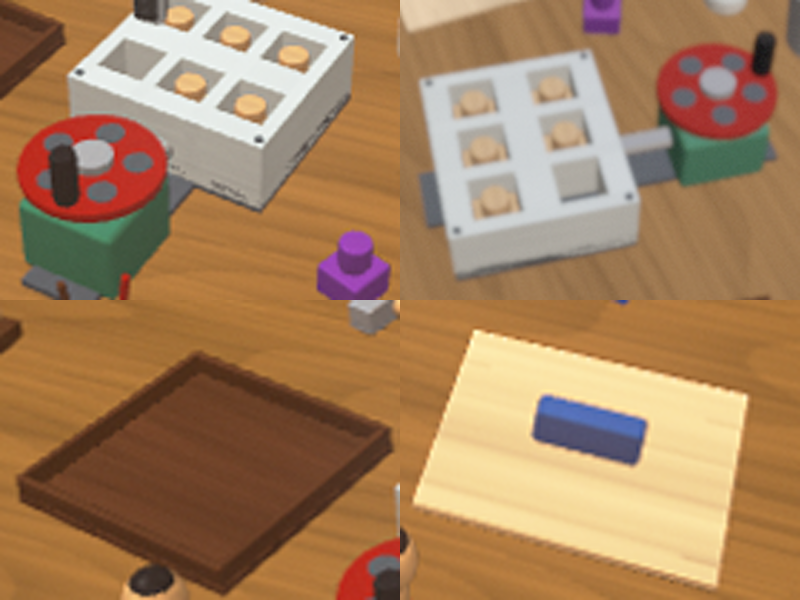

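Run:
```python
from h import *
S,D=cam("scene"),cam("side");_,W=load("wrist","wrist0")
def fit(obs,x0,nz=True):
    def f(p):
        c,s=np.cos(p[2]),np.sin(p[2]);r=[]
        for C,loc,px in obs:
            X=[p[0]+c*loc[0]-s*loc[1],p[1]+s*loc[0]+c*loc[1],loc[2]+p[3]]
            r.append(proj(C,X)[0]-px)
        return np.ravel(r)
    r=least_squares(f,x0,loss="soft_l1",x_scale=[.01,.01,.1,.01]);return r.x,np.round(r.fun.reshape(-1,2),1).tolist()
a,b=.0825,.0905;h=.07
obs=[(W,(-a,b,h),(75,120)),(W,(a,b,h),(242,137)),(W,(a,-b,h),(219,294)),(W,(-a,-b,h),(83,277)),
(S,(-a,b,h),(328.9,207.6)),(S,(a,b,h),(297.8,246.8)),(S,(a,-b,h),(228.8,221.2)),
(D,(-a,b,h),(209,225.1)),(D,(a,b,h),(285.5,213.4)),(D,(a,-b,h),(306.2,282.3)),(D,(-a,-b,h),(224.8,298))]
p,r=fit(obs,[.55,0,-.1,0]);print("press",p.round(4),r)
c,s=np.cos(p[2]),np.sin(p[2]);ax=p[:2]+.18*np.array([c,s]);print("axis",ax,"wristpx",proj(W,[*ax,.092]))
k=tri((S,(227,247.5)),(D,(364,206)))[0];print("knob",k,np.linalg.norm(k[:2]-ax),np.arctan2(*(k[:2]-ax)[::-1])-p[2])
t=.1;h=.025
obs=[(S,(-t,-t,h),q) for q in[(169.4,180.6)]]+[(S,(-t,t,h),(227.6,204.6)),(S,(t,t,h),(176.6,249.6)),(S,(t,-t,h),(115.4,219.6)),(D,(-t,t,h),(263,345)),(D,(t,t,h),(368,325))]
p,r=fit(obs,[.55,-.25,0,0]);print("tray",p.round(4),r)
a,b=.09,.095;h=.008
obs=[(S,(-a,-b,h),(377.5,244)),(S,(-a,b,h),(459.4,263.8)),(S,(a,b,h),(450.1,320.8)),(S,(a,-b,h),(359.5,295.6)),(D,(-a,b,h),(185,151)),(D,(a,b,h),(242,141)),(D,(a,-b,h),(272,190)),(D,(-a,-b,h),(205,200))]
p,r=fit(obs,[.55,.3,0,0]);print("cover",p.round(4),r)
```

```text
press [ 0.4857 -0.0284 -0.1545 -0.0008] [[-0.3, -0.8], [-6.0, 6.3], [0.6, 0.1], [1.0, -2.9], [-0.8, 0.1], [-2.5, 0.2], [-1.3, 0.1], [-0.3, 0.7], [-0.5, -0.8], [1.0, -1.7], [-3.3, -0.7]]
axis [ 0.66356811 -0.05605312] wristpx [[316.01407858 247.17717492]]
knob [ 0.70772812 -0.05308326  0.13999271] 0.04425976091341138 0.22164638058334402
tray [ 0.5129 -0.3111 -0.2046 -0.0098] [[-0.2, 1.2], [-0.7, 0.9], [-1.9, -0.9], [-1.2, 0.2], [-1.3, -2.4], [-2.9, 0.1]]
cover [ 0.523   0.2997 -0.001  -0.0014] [[-0.2, -0.2], [0.6, 0.1], [0.3, 0.4], [-1.1, 0.0], [-2.1, 3.5], [5.2, -2.8], [0.6, -7.0], [-2.9, 2.7]]
```

Run:
```python
from h import *
S,D=cam("scene"),cam("side");_,W=load("wrist","wrist0")
for n,a,b in[("red tip",(250,292),(387,162)),("dark tip",(227,294),(402,152)),("cup rim",(240,322),(391,185))]: print(n,tri((S,a),(D,b)))
print(onz(W,(470,168),.1), onz(W,(527,208),.16),onz(W,(425,255),.03))
print(onz(W,(289,45),.052))
st=manip.state();print(st["tool_pos"],Rq(st["tool_rot"]).round(3))
```

```text
red tip (array([0.81151573, 0.03993811, 0.14824737]), [np.float64(0.004313450883447088), np.float64(0.004313450883447311)])
dark tip (array([0.84397015, 0.02246133, 0.17426564]), [np.float64(0.005752784375054758), np.float64(0.005752784375054616)])
cup rim (array([0.828952  , 0.0272307 , 0.08253992]), [np.float64(0.0019843423357938633), np.float64(0.0019843423357941144)])
[0.80581952 0.03036721 0.1       ] [0.81972347 0.01067837 0.16      ] [ 0.81572795 -0.09831119  0.03      ]
[0.63413665 0.14169096 0.052     ]
[6.24509650e-01 8.28437305e-05 2.30338213e-01] [[-0.     1.    -0.002]
 [ 1.     0.     0.   ]
 [ 0.    -0.002 -1.   ]]
```

>>> {"op": "send_rows", "data": {
  "increments": [
    {"dx": -0.05, "dy": 0.08, "claw": 0},
    {"dx": -0.106, "dy": 0.168, "claw": 0},
    {"dx": -0.106, "dy": 0.168, "claw": 0},
    {"dx": -0.106, "dy": 0.168, "claw": 0}
  ]
}}

```text
invalid input
```

>>> {"op": "send_rows", "data": {
  "increments": [
    {"dx": -0.05, "dy": 0.08, "dz": 0, "yaw": 0, "claw": 0},
    {"dx": -0.106, "dy": 0.168, "dz": 0, "yaw": 0, "claw": 0},
    {"dx": -0.106, "dy": 0.168, "dz": 0, "yaw": 0, "claw": 0},
    {"dx": -0.106, "dy": 0.168, "dz": 0, "yaw": 0, "claw": 0}
  ]
}}

```text
time: 0.65
tool_pos: [0.7086, -0.0529, 0.2305]
tool_rot: [-0.001, 0.707, 0.707, -0.0]
contact_force: [-0.5, 0.3, -0.0]
gripper_width: 0.502
grasp_force: 0.0
```

Run:
```python
from h import *
snap("wrist","wrist1");s=manip.state();print(s["tool_pos"],s["gripper_width"])
```

```text
[ 0.70843866 -0.05258034  0.23105463] 0.49955403659887343
```

View pics/wrist1.png

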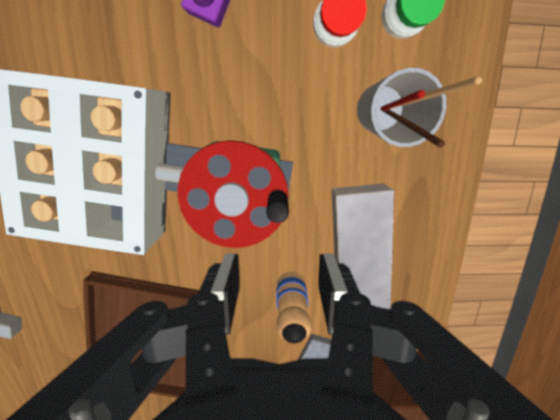

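>>> {"op": "send_rows", "data": {
  "increments": [
    {"dx": 0, "dy": 0, "dz": 0.1, "yaw": 0, "claw": 0},
    {"dx": 0, "dy": 0, "dz": 0.2, "yaw": 0, "claw": 0.1},
    {"dx": 0, "dy": 0, "dz": 0.246, "yaw": 0, "claw": 0.3},
    {"dx": 0, "dy": 0, "dz": 0.246, "yaw": 0, "claw": 0.4},
    {"dx": 0, "dy": 0, "dz": 0.246, "yaw": 0, "claw": 0.48},
    {"dx": 0, "dy": 0, "dz": 0.246, "yaw": 0, "claw": 0.48}
  ]
}}

```text
time: 1.45
tool_pos: [0.7086, -0.053, 0.1098]
tool_rot: [-0.0, 0.707, 0.707, -0.0]
contact_force: [-5.6, 0.3, -0.8]
gripper_width: 0.261
grasp_force: 2.8
```

>>> {"op": "send_rows", "data": {
  "increments": [
    {"dx": 0, "dy": 0, "dz": 0, "yaw": 0, "claw": 0.52},
    {"dx": 0, "dy": 0, "dz": 0, "yaw": 0, "claw": 0.52},
    {"dx": 0, "dy": 0, "dz": 0, "yaw": 0, "claw": 0.52}
  ]
}}

```text
time: 1.82
tool_pos: [0.7079, -0.0531, 0.1099]
tool_rot: [-0.001, 0.707, 0.707, -0.001]
contact_force: [-8.7, 0.2, -0.3]
gripper_width: 0.239
grasp_force: 4.2
```

>>> {"op": "send_rows", "data": {
  "increments": [
    {"dx": 0, "dy": 0, "dz": 0, "yaw": 0, "claw": 0.56},
    {"dx": 0, "dy": 0, "dz": 0, "yaw": 0, "claw": 0.56},
    {"dx": 0, "dy": 0, "dz": 0, "yaw": 0, "claw": 0.56}
  ]
}}

```text
time: 2.2
tool_pos: [0.7076, -0.0531, 0.1099]
tool_rot: [-0.001, 0.707, 0.707, -0.001]
contact_force: [-8.8, 0.3, 1.2]
gripper_width: 0.225
grasp_force: 21.9
```

>>> {"op": "send_rows", "data": {
  "increments": [
    {"dx": 0, "dy": 0, "dz": 0, "yaw": 0, "claw": 0.62},
    {"dx": 0, "dy": 0, "dz": 0, "yaw": 0, "claw": 0.62},
    {"dx": 0, "dy": 0, "dz": 0, "yaw": 0, "claw": 0.62}
  ]
}}

```text
time: 2.58
tool_pos: [0.7076, -0.053, 0.1101]
tool_rot: [-0.001, 0.707, 0.707, -0.001]
contact_force: [-10.1, -0.6, 1.4]
gripper_width: 0.215
grasp_force: 58.5
```

Run:
```python
import numpy as np
ax=np.array([.6628,-.0561]);p0=np.array([.7086,-.053])
for f in np.linspace(.067,6.27,21)[1:]:
    d=(ax+.045*np.array([np.cos(f),np.sin(f)])-p0)/.5
    print(round(f,2),"dx %.3f dy %.3f"%(d[1],d[0]))
```

```text
0.38 dx 0.027 dy -0.008
0.69 dx 0.051 dy -0.022
1.0 dx 0.069 dy -0.043
1.31 dx 0.081 dy -0.068
1.62 dx 0.084 dy -0.096
1.93 dx 0.078 dy -0.123
2.24 dx 0.064 dy -0.147
2.55 dx 0.044 dy -0.166
2.86 dx 0.019 dy -0.178
3.17 dx -0.009 dy -0.182
3.48 dx -0.036 dy -0.177
3.79 dx -0.060 dy -0.163
4.1 dx -0.080 dy -0.143
4.41 dx -0.092 dy -0.118
4.72 dx -0.096 dy -0.091
5.03 dx -0.092 dy -0.064
5.34 dx -0.079 dy -0.039
5.65 dx -0.059 dy -0.019
5.96 dx -0.035 dy -0.006
6.27 dx -0.007 dy -0.002
```

>>> {"op": "send_rows", "data": {
  "increments": [
    {"dx": 0.027, "dy": -0.008, "dz": 0, "yaw": 0, "claw": 0.62},
    {"dx": 0.051, "dy": -0.022, "dz": 0, "yaw": 0, "claw": 0.62},
    {"dx": 0.069, "dy": -0.043, "dz": 0, "yaw": 0, "claw": 0.62},
    {"dx": 0.081, "dy": -0.068, "dz": 0, "yaw": 0, "claw": 0.62},
    {"dx": 0.084, "dy": -0.096, "dz": 0, "yaw": 0, "claw": 0.62}
  ]
}}

```text
time: 3.2
tool_pos: [0.662, -0.0089, 0.1101]
tool_rot: [0.001, 0.707, 0.707, 0.003]
contact_force: [3.8, 1.6, -1.2]
gripper_width: 0.214
grasp_force: 59.0
```

>>> {"op": "send_rows", "data": {
  "increments": [
    {"dx": -0.006, "dy": -0.027, "dz": 0, "yaw": 0, "claw": 0.62},
    {"dx": -0.02, "dy": -0.051, "dz": 0, "yaw": 0, "claw": 0.62},
    {"dx": -0.04, "dy": -0.07, "dz": 0, "yaw": 0, "claw": 0.62},
    {"dx": -0.065, "dy": -0.082, "dz": 0, "yaw": 0, "claw": 0.62},
    {"dx": -0.093, "dy": -0.086, "dz": 0, "yaw": 0, "claw": 0.62},
    {"dx": -0.12, "dy": -0.081, "dz": 0, "yaw": 0, "claw": 0.62},
    {"dx": -0.144, "dy": -0.067, "dz": 0, "yaw": 0, "claw": 0.62}
  ]
}}

```text
time: 4.08
tool_pos: [0.6274, -0.0824, 0.11]
tool_rot: [-0.0, 0.707, 0.707, 0.001]
contact_force: [-0.3, 4.3, 3.4]
gripper_width: 0.218
grasp_force: 58.4
```

>>> {"op": "send_rows", "data": {
  "increments": [
    {"dx": -0.02, "dy": 0.02, "dz": 0, "yaw": 0, "claw": 0.62},
    {"dx": -0.032, "dy": 0.045, "dz": 0, "yaw": 0, "claw": 0.62},
    {"dx": -0.036, "dy": 0.072, "dz": 0, "yaw": 0, "claw": 0.62},
    {"dx": -0.032, "dy": 0.099, "dz": 0, "yaw": 0, "claw": 0.62},
    {"dx": -0.019, "dy": 0.124, "dz": 0, "yaw": 0, "claw": 0.62},
    {"dx": 0.001, "dy": 0.144, "dz": 0, "yaw": 0, "claw": 0.62},
    {"dx": 0.025, "dy": 0.157, "dz": 0, "yaw": 0, "claw": 0.62},
    {"dx": 0.053, "dy": 0.161, "dz": 0, "yaw": 0, "claw": 0.62},
    {"dx": 0.053, "dy": 0.161, "dz": 0, "yaw": 0, "claw": 0.62}
  ]
}}

```text
time: 5.2
tool_pos: [0.7074, -0.0557, 0.11]
tool_rot: [-0.001, 0.707, 0.707, -0.001]
contact_force: [-6.9, 2.6, 7.7]
gripper_width: 0.215
grasp_force: 58.8
```

>>> {"op": "send_rows", "data": {
  "increments": [
    {"dx": 0.006, "dy": 0, "dz": 0, "yaw": 0, "claw": 0.62},
    {"dx": 0.01, "dy": 0, "dz": 0, "yaw": 0, "claw": 0.62},
    {"dx": 0.01, "dy": 0, "dz": 0, "yaw": 0, "claw": 0.62}
  ]
}}

```text
time: 5.58
tool_pos: [0.7074, -0.0551, 0.11]
tool_rot: [0.002, 0.707, 0.707, -0.003]
contact_force: [-6.1, -9.0, 6.6]
gripper_width: 0.215
grasp_force: 58.7
```

>>> {"op": "send_rows", "data": {
  "increments": [
    {"dx": -0.008, "dy": 0, "dz": 0, "yaw": 0, "claw": 0.2},
    {"dx": -0.008, "dy": 0, "dz": 0, "yaw": 0, "claw": 0},
    {"dx": -0.008, "dy": 0, "dz": -0.1, "yaw": 0, "claw": 0},
    {"dx": -0.008, "dy": -0.1, "dz": -0.2, "yaw": 0, "claw": -0.5},
    {"dx": -0.008, "dy": -0.2, "dz": -0.3, "yaw": 0, "claw": -0.5},
    {"dx": 0, "dy": -0.3, "dz": -0.4, "yaw": 0, "claw": -0.5},
    {"dx": 0, "dy": -0.4, "dz": -0.5, "yaw": 0, "claw": -0.5},
    {"dx": 0, "dy": -0.4, "dz": -0.5, "yaw": 0, "claw": -0.5},
    {"dx": 0, "dy": -0.4, "dz": -0.5, "yaw": 0, "claw": -0.5}
  ]
}}

```text
time: 6.7
tool_pos: [0.5083, -0.0514, 0.3617]
tool_rot: [0.003, 0.707, 0.707, 0.002]
contact_force: [0.2, 0.5, -0.1]
gripper_width: 0.75
grasp_force: 0.0
```

Run:
```python
from h import *
a,W=snap("wrist","wrist2");s=manip.state();print(s["tool_pos"],s["gripper_width"],s["contact_force"])
p=np.array([.4857,-.0284,-.1545]);c,si=np.cos(p[2]),np.sin(p[2])
P=lambda x,y,z:[p[0]+c*x-si*y,p[1]+si*x+c*y,z]
for x in(-.0825,.0825):
  for y in(-.0905,.0905): print(proj(W,P(x,y,.07)).round())
snap("side","side2");snap("scene","scene2")
```

```text
[ 0.50836512 -0.05132665  0.35925065] 0.7502788970097399 [ 0.4890733  -0.28887604 -0.97246148]
[[200. 201.]]
[[211.  75.]]
[[306. 216.]]
[[330.  95.]]
```

View pics/wrist2.png

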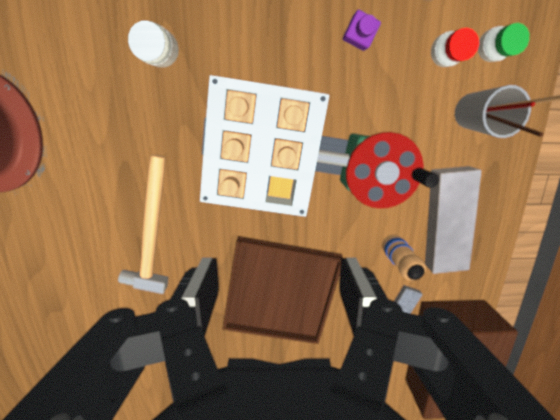

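```bash
cat >> h.py <<'E'
PRESS=np.array([.4857,-.0284,-.1545])
def loc(p,x,y):
    c,s=np.cos(p[2]),np.sin(p[2]);return np.array([p[0]+c*x-s*y,p[1]+s*x+c*y])
def fit(obs,x0):
    f=lambda p:np.ravel([proj(C,[*loc(p,l[0],l[1]),l[2]])[0]-px for C,l,px in obs])
    r=least_squares(f,x0,loss="soft_l1",x_scale=[.01,.01,.1]);return r.x,np.round(r.fun.reshape(-1,2),1).tolist()
E
python3 - <<'E'
from h import *
im,W=load("wrist","wrist2");k=4
def crop(x,y,w,h): return cv2.resize(im[y:y+h,x:x+w],(w*k,h*k),interpolation=cv2.INTER_CUBIC)
a=crop(198,70,135,150)
for x in(-.0375,.0375):
  for y in(-.056,0,.056):
    q=proj(W,[*loc(PRESS,x,y),.094])[0];print(x,y,loc(PRESS,x,y).round(4),q.round(1))
    u=((q-[198,70]+.5)*k).astype(int);cv2.drawMarker(a,tuple(map(int,u)),(255,0,0),0,9,1)
b=crop(218,230,65,150)[:, :]
cv2.imwrite("pics/c2.png",np.hstack([a,b]))
E
```

```text
-0.0375 -0.056 [ 0.44  -0.078] [229.5 187.7]
-0.0375 0 [ 0.4486 -0.0226] [233.8 148.6]
-0.0375 0.056 [0.4573 0.0327] [238.6 106.3]
0.0375 -0.056 [ 0.5141 -0.0895] [281.4 195.4]
0.0375 0 [ 0.5228 -0.0342] [287.8 157. ]
0.0375 0.056 [0.5314 0.0212] [294.7 115.4]
```

View pics/c2.png

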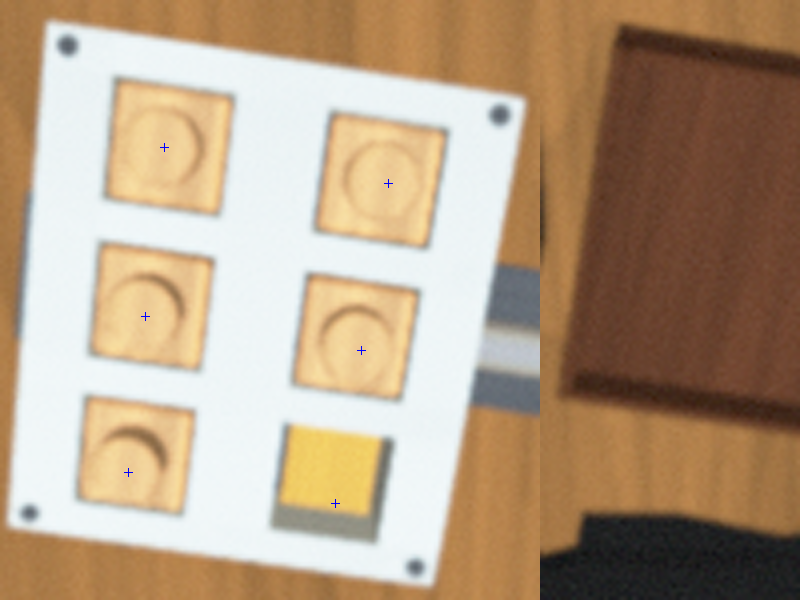

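```bash
cat >> h.py <<'E'
def traycheck(C,im0,im1,p):
    "shift of the tray between two fixed-camera pictures, by template on the left/upper part"
E
python3 - <<'E'
from h import *
_,W=load("wrist","wrist2");S=cam("scene");D=cam("side");t=.1;h=.025
ow=[(W,(-t,t,h),(238.5,236.5)),(W,(-t,-t,h),(223.8,329.2)),(W,(t,t,h),(342,254)),(W,(t,-t,h),(317,342))]
os=[(S,(-t,-t,h),(169.4,180.6)),(S,(-t,t,h),(227.6,204.6)),(S,(t,t,h),(176.6,249.6)),(S,(t,-t,h),(115.4,219.6))]
for o in(ow,os,ow+os):
    p,r=fit(o,[.51,-.31,-.2]);print(p.round(4),r)
for x in(-.058,0,.058):
  for y in(-.042,.042): print(x,y,loc(p,x,y).round(4))
E
```

```text
[ 0.5147 -0.3033 -0.1814] [[-3.2, 0.8], [-1.7, -2.0], [2.9, 1.3], [2.6, -0.8]]
[ 0.5209 -0.3021 -0.1937] [[0.1, 0.6], [0.8, 0.0], [-0.1, -1.1], [-0.9, 0.2]]
[ 0.5181 -0.3033 -0.1902] [[-0.6, 0.5], [-0.4, -2.4], [5.1, 1.8], [3.8, -0.6], [0.1, -0.0], [0.8, -0.8], [0.3, -2.0], [-0.6, -0.4]]
-0.058 -0.042 [ 0.4533 -0.3336]
-0.058 0.042 [ 0.4691 -0.2511]
0 -0.042 [ 0.5102 -0.3445]
0 0.042 [ 0.5261 -0.262 ]
0.058 -0.042 [ 0.5672 -0.3555]
0.058 0.042 [ 0.583 -0.273]
```

>>> {"op": "send_rows", "data": {
  "increments": [
    {"dx": -0.02, "dy": -0.05, "dz": 0.1, "yaw": 0.05, "claw": 0},
    {"dx": -0.053, "dy": -0.137, "dz": 0.22, "yaw": 0.103, "claw": 0},
    {"dx": -0.053, "dy": -0.137, "dz": 0.34, "yaw": 0.103, "claw": 0},
    {"dx": -0.053, "dy": -0.137, "dz": 0.44, "yaw": 0.103, "claw": 0},
    {"dx": -0.053, "dy": -0.137, "dz": 0.478, "yaw": 0.103, "claw": 0},
    {"dx": -0.053, "dy": -0.137, "dz": 0.478, "yaw": 0.103, "claw": 0}
  ]
}}

```text
time: 7.6
tool_pos: [0.4372, -0.0771, 0.1152]
tool_rot: [-0.004, 0.76, 0.65, -0.002]
contact_force: [-0.0, -0.7, 0.3]
gripper_width: 0.5
grasp_force: 0.0
```

>>> {"op": "send_rows", "data": {
  "increments": [
    {"dx": 0, "dy": 0, "dz": 0, "yaw": 0, "claw": 0},
    {"dx": 0, "dy": 0, "dz": 0, "yaw": 0, "claw": 0}
  ]
}}

```text
time: 7.85
tool_pos: [0.4407, -0.0783, 0.1208]
tool_rot: [0.001, 0.76, 0.65, 0.001]
contact_force: [0.3, -0.7, -0.8]
gripper_width: 0.499
grasp_force: 0.0
```

>>> {"op": "send_rows", "data": {
  "increments": [
    {"dx": 0, "dy": 0, "dz": 0.04, "yaw": 0, "claw": 0},
    {"dx": 0, "dy": 0, "dz": 0.075, "yaw": 0, "claw": 0.05},
    {"dx": 0, "dy": 0, "dz": 0.092, "yaw": 0, "claw": 0.1},
    {"dx": 0, "dy": 0, "dz": 0.092, "yaw": 0, "claw": 0.25},
    {"dx": 0, "dy": 0, "dz": 0.092, "yaw": 0, "claw": 0.3},
    {"dx": 0, "dy": 0, "dz": 0.092, "yaw": 0, "claw": 0.34},
    {"dx": 0, "dy": 0, "dz": 0.092, "yaw": 0, "claw": 0.37},
    {"dx": 0, "dy": 0, "dz": 0.092, "yaw": 0, "claw": 0.39},
    {"dx": 0, "dy": 0, "dz": 0.092, "yaw": 0, "claw": 0.39}
  ]
}}

```text
time: 8.98
tool_pos: [0.4396, -0.078, 0.0734]
tool_rot: [0.0, 0.76, 0.65, 0.0]
contact_force: [0.3, -0.4, -0.8]
gripper_width: 0.304
grasp_force: 0.0
```

>>> {"op": "send_rows", "data": {
  "increments": [
    {"dx": 0, "dy": 0, "dz": 0, "yaw": 0, "claw": 0.41},
    {"dx": 0, "dy": 0, "dz": 0, "yaw": 0, "claw": 0.41},
    {"dx": 0, "dy": 0, "dz": 0, "yaw": 0, "claw": 0.41}
  ]
}}

```text
time: 9.35
tool_pos: [0.4396, -0.078, 0.0734]
tool_rot: [0.0, 0.76, 0.65, 0.0]
contact_force: [0.4, 1.2, 0.9]
gripper_width: 0.3
grasp_force: 12.0
```

>>> {"op": "send_rows", "data": {
  "increments": [
    {"dx": 0, "dy": 0, "dz": 0, "yaw": 0, "claw": 0.422},
    {"dx": 0, "dy": 0, "dz": 0, "yaw": 0, "claw": 0.422},
    {"dx": 0, "dy": 0, "dz": -0.04, "yaw": 0, "claw": 0.422},
    {"dx": 0, "dy": 0, "dz": -0.08, "yaw": 0, "claw": 0.422},
    {"dx": 0, "dy": 0, "dz": -0.13, "yaw": 0, "claw": 0.422},
    {"dx": 0, "dy": 0, "dz": -0.13, "yaw": 0, "claw": 0.422}
  ]
}}

```text
time: 10.1
tool_pos: [0.4407, -0.0785, 0.14]
tool_rot: [0.002, 0.76, 0.65, 0.001]
contact_force: [0.1, -0.3, -0.7]
gripper_width: 0.29
grasp_force: 21.0
```

Run:
```python
from h import *
s=manip.state();print(s["tool_pos"].round(4),s["gripper_width"],s["grasp_force"])
a,_=load("scene","scene2");b,_=snap("scene","scene3")
# tray left/near parts: template matches
for x,y,w,h in[(105,205,40,40),(150,172,40,30),(160,225,40,32),(205,190,35,35),(365,235,110,95)]:
    T=a[y:y+h,x:x+w];R_=b[y-20:y+h+20,x-20:x+w+20];m=cv2.matchTemplate(R_,T,5);_,v,_,l=cv2.minMaxLoc(m);print((x,y),round(v,3),l[0]-20,l[1]-20)
```

```text
[ 0.4407 -0.0785  0.14  ] 0.29043848409984835 20.993380844593048
(105, 205) 0.999 0 0
(150, 172) 0.998 0 0
(160, 225) 0.998 0 0
(205, 190) 0.999 0 0
(365, 235) 1.0 0 0
```

>>> {"op": "send_rows", "data": {
  "increments": [
    {"dx": -0.06, "dy": 0.012, "dz": 0, "yaw": 0, "claw": 0.422},
    {"dx": -0.14, "dy": 0.03, "dz": 0, "yaw": 0, "claw": 0.422},
    {"dx": -0.23, "dy": 0.05, "dz": 0, "yaw": 0, "claw": 0.422},
    {"dx": -0.32, "dy": 0.07, "dz": 0, "yaw": 0, "claw": 0.422},
    {"dx": -0.41, "dy": 0.088, "dz": 0, "yaw": 0, "claw": 0.422},
    {"dx": -0.47, "dy": 0.1, "dz": 0.02, "yaw": 0, "claw": 0.422},
    {"dx": -0.501, "dy": 0.106, "dz": 0.06, "yaw": 0, "claw": 0.422},
    {"dx": -0.501, "dy": 0.106, "dz": 0.1, "yaw": 0, "claw": 0.422},
    {"dx": -0.501, "dy": 0.106, "dz": 0.14, "yaw": 0, "claw": 0.422},
    {"dx": -0.501, "dy": 0.106, "dz": 0.17, "yaw": 0, "claw": 0.422},
    {"dx": -0.501, "dy": 0.106, "dz": 0.17, "yaw": 0, "claw": 0.422},
    {"dx": -0.501, "dy": 0.106, "dz": 0.17, "yaw": 0, "claw": 0.422}
  ]
}}

```text
time: 11.65
tool_pos: [0.4538, -0.3338, 0.054]
tool_rot: [0.001, 0.759, 0.651, 0.0]
contact_force: [0.8, 0.1, 0.4]
gripper_width: 0.293
grasp_force: 21.0
```

```bash
cat >> h.py <<'E'
def go(x,y,z):
    s=manip.state();d=Rq(s["tool_rot"]).T@(np.array([x,y,z])-s["tool_pos"])/.5
    print("at",s["tool_pos"].round(4),"d",d.round(3),"w %.3f F %.1f t %.1f"%(s["gripper_width"],s["grasp_force"],s["time"]))
E
python3 -c "
from h import *
go(.4533,-.3336,.0395)
snap('side','side3')"
```

```text
at [ 0.4538 -0.3338  0.054 ] d [ 0.    -0.001  0.029] w 0.293 F 21.0 t 11.7
```

View pics/side3.png

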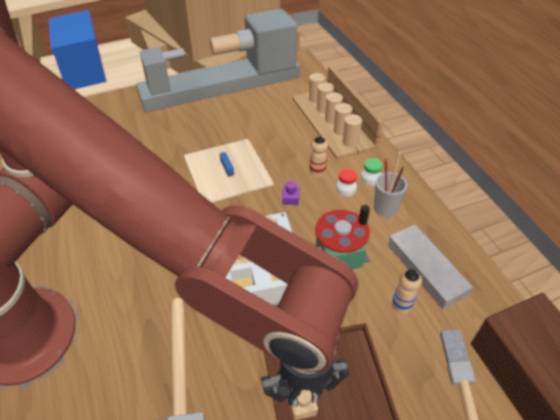

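>>> {"op": "send_rows", "data": {
  "increments": [
    {"dx": 0, "dy": 0, "dz": 0.015, "yaw": 0, "claw": 0.422},
    {"dx": 0, "dy": 0, "dz": 0.028, "yaw": 0, "claw": 0.422},
    {"dx": 0, "dy": 0, "dz": 0.028, "yaw": 0, "claw": 0.422}
  ]
}}

```text
time: 12.08
tool_pos: [0.4531, -0.3335, 0.0388]
tool_rot: [-0.0, 0.76, 0.65, -0.0]
contact_force: [0.6, 0.5, -0.8]
gripper_width: 0.294
grasp_force: 21.1
```

>>> {"op": "send_rows", "data": {
  "increments": [
    {"dx": 0, "dy": 0, "dz": 0, "yaw": 0, "claw": 0.3},
    {"dx": 0, "dy": 0, "dz": 0, "yaw": 0, "claw": 0.1},
    {"dx": 0, "dy": 0, "dz": 0, "yaw": 0, "claw": 0.1},
    {"dx": 0, "dy": 0, "dz": -0.05, "yaw": 0, "claw": 0.1},
    {"dx": 0, "dy": 0, "dz": -0.12, "yaw": 0, "claw": 0.1},
    {"dx": 0, "dy": 0, "dz": -0.2, "yaw": 0, "claw": 0.1},
    {"dx": 0, "dy": 0, "dz": -0.2, "yaw": 0, "claw": 0.1}
  ]
}}

```text
time: 12.95
tool_pos: [0.4554, -0.3356, 0.144]
tool_rot: [0.004, 0.76, 0.65, 0.0]
contact_force: [-0.0, 0.2, -0.6]
gripper_width: 0.451
grasp_force: 0.0
```

```bash
python3 -c "
from h import *
go(.4486,-.0226,.14)
go(.4486,-.0226,.074)
print('place',loc([.519,-.303,-.19],0,-.042))"
```

```text
at [ 0.4554 -0.3356  0.144 ] d [ 0.617 -0.11   0.004] w 0.451 F 0.0 t 12.9
at [ 0.4554 -0.3356  0.144 ] d [ 0.617 -0.111  0.136] w 0.451 F 0.0 t 12.9
place [ 0.51106793 -0.34424418]
```

>>> {"op": "send_rows", "data": {
  "increments": [
    {"dx": 0.08, "dy": -0.014, "dz": 0, "yaw": 0, "claw": 0},
    {"dx": 0.19, "dy": -0.033, "dz": 0, "yaw": 0, "claw": 0},
    {"dx": 0.3, "dy": -0.052, "dz": 0, "yaw": 0, "claw": 0},
    {"dx": 0.41, "dy": -0.07, "dz": 0, "yaw": 0, "claw": 0},
    {"dx": 0.52, "dy": -0.089, "dz": 0, "yaw": 0, "claw": 0},
    {"dx": 0.59, "dy": -0.101, "dz": 0, "yaw": 0, "claw": 0},
    {"dx": 0.613, "dy": -0.105, "dz": 0.03, "yaw": 0, "claw": 0},
    {"dx": 0.613, "dy": -0.105, "dz": 0.06, "yaw": 0, "claw": 0},
    {"dx": 0.613, "dy": -0.105, "dz": 0.06, "yaw": 0, "claw": 0},
    {"dx": 0.613, "dy": -0.105, "dz": 0.06, "yaw": 0, "claw": 0},
    {"dx": 0.613, "dy": -0.105, "dz": 0.06, "yaw": 0, "claw": 0}
  ]
}}

```text
time: 14.32
tool_pos: [0.4491, -0.0235, 0.1098]
tool_rot: [0.0, 0.76, 0.65, 0.0]
contact_force: [-0.9, 0.3, -0.4]
gripper_width: 0.497
grasp_force: 0.0
```

```bash
python3 -c "
from h import *
go(.4486,-.0226,.074)
"
```

```text
at [ 0.4491 -0.0235  0.1098] d [ 0.002 -0.001  0.072] w 0.497 F 0.0 t 14.3
```

>>> {"op": "send_rows", "data": {
  "increments": [
    {"dx": 0.001, "dy": -0.001, "dz": 0.04, "yaw": 0, "claw": 0.05},
    {"dx": 0.001, "dy": -0.001, "dz": 0.072, "yaw": 0, "claw": 0.1},
    {"dx": 0.001, "dy": -0.001, "dz": 0.072, "yaw": 0, "claw": 0.2},
    {"dx": 0.001, "dy": -0.001, "dz": 0.072, "yaw": 0, "claw": 0.3},
    {"dx": 0.001, "dy": -0.001, "dz": 0.072, "yaw": 0, "claw": 0.34},
    {"dx": 0.001, "dy": -0.001, "dz": 0.072, "yaw": 0, "claw": 0.37},
    {"dx": 0.001, "dy": -0.001, "dz": 0.072, "yaw": 0, "claw": 0.39},
    {"dx": 0.001, "dy": -0.001, "dz": 0.072, "yaw": 0, "claw": 0.405},
    {"dx": 0.001, "dy": -0.001, "dz": 0.072, "yaw": 0, "claw": 0.415},
    {"dx": 0.001, "dy": -0.001, "dz": 0.072, "yaw": 0, "claw": 0.422},
    {"dx": 0.001, "dy": -0.001, "dz": 0.072, "yaw": 0, "claw": 0.422},
    {"dx": 0.001, "dy": -0.001, "dz": 0.072, "yaw": 0, "claw": 0.422}
  ]
}}

```text
time: 15.82
tool_pos: [0.4484, -0.0222, 0.0737]
tool_rot: [0.0, 0.76, 0.65, 0.0]
contact_force: [-2.6, 0.5, 5.6]
gripper_width: 0.294
grasp_force: 21.1
```

>>> {"op": "send_rows", "data": {
  "increments": [
    {"dx": 0, "dy": 0, "dz": -0.04, "yaw": 0, "claw": 0.422},
    {"dx": 0, "dy": 0, "dz": -0.08, "yaw": 0, "claw": 0.422},
    {"dx": 0, "dy": 0, "dz": -0.13, "yaw": 0, "claw": 0.422},
    {"dx": 0, "dy": 0, "dz": -0.13, "yaw": 0, "claw": 0.422},
    {"dx": 0, "dy": 0, "dz": -0.13, "yaw": 0, "claw": 0.422}
  ]
}}

```text
time: 16.45
tool_pos: [0.4475, -0.022, 0.1369]
tool_rot: [-0.001, 0.76, 0.65, -0.0]
contact_force: [1.0, -0.6, -2.8]
gripper_width: 0.289
grasp_force: 20.9
```

```bash
cat >> h.py <<'E'
def still(f,ref="scene2"):
    a,_=load("scene",ref);b,_=snap("scene",f)
    for x,y,w,h in[(105,205,40,40),(150,172,40,30),(160,225,40,32),(365,235,110,95)]:
        T=a[y:y+h,x:x+w];R_=b[y-20:y+h+20,x-20:x+w+20];m=cv2.matchTemplate(R_,T,5);_,v,_,l=cv2.minMaxLoc(m);print((x,y),round(v,3),l[0]-20,l[1]-20)
E
python3 -c "
from h import *
still('s4')
go(.511,-.344,.055)
"
```

```text
(105, 205) 0.998 0 0
(150, 172) 0.649 -17 12
(160, 225) 0.998 0 0
(365, 235) 1.0 0 0
at [ 0.4472 -0.022   0.1365] d [-0.617  0.226  0.162] w 0.291 F 20.9 t 16.5
```

>>> {"op": "send_rows", "data": {
  "increments": [
    {"dx": -0.06, "dy": 0.022, "dz": 0, "yaw": 0, "claw": 0.422},
    {"dx": -0.15, "dy": 0.054, "dz": 0, "yaw": 0, "claw": 0.422},
    {"dx": -0.25, "dy": 0.09, "dz": 0, "yaw": 0, "claw": 0.422},
    {"dx": -0.35, "dy": 0.127, "dz": 0, "yaw": 0, "claw": 0.422},
    {"dx": -0.45, "dy": 0.163, "dz": 0, "yaw": 0, "claw": 0.422},
    {"dx": -0.54, "dy": 0.195, "dz": 0, "yaw": 0, "claw": 0.422},
    {"dx": -0.6, "dy": 0.217, "dz": 0.02, "yaw": 0, "claw": 0.422},
    {"dx": -0.616, "dy": 0.223, "dz": 0.06, "yaw": 0, "claw": 0.422},
    {"dx": -0.616, "dy": 0.223, "dz": 0.1, "yaw": 0, "claw": 0.422},
    {"dx": -0.616, "dy": 0.223, "dz": 0.14, "yaw": 0, "claw": 0.422},
    {"dx": -0.616, "dy": 0.223, "dz": 0.17, "yaw": 0, "claw": 0.422},
    {"dx": -0.616, "dy": 0.223, "dz": 0.19, "yaw": 0, "claw": 0.422},
    {"dx": -0.616, "dy": 0.223, "dz": 0.2, "yaw": 0, "claw": 0.422},
    {"dx": -0.616, "dy": 0.223, "dz": 0.2, "yaw": 0, "claw": 0.422}
  ]
}}

```text
time: 18.25
tool_pos: [0.5116, -0.344, 0.0391]
tool_rot: [0.001, 0.759, 0.651, 0.0]
contact_force: [0.4, 0.1, 0.1]
gripper_width: 0.292
grasp_force: 20.9
```

>>> {"op": "send_rows", "data": {
  "increments": [
    {"dx": 0, "dy": 0, "dz": 0, "yaw": 0, "claw": 0.3},
    {"dx": 0, "dy": 0, "dz": 0, "yaw": 0, "claw": 0.15},
    {"dx": 0, "dy": 0, "dz": 0, "yaw": 0, "claw": 0.15},
    {"dx": 0, "dy": 0, "dz": -0.05, "yaw": 0, "claw": 0.15},
    {"dx": 0, "dy": 0, "dz": -0.12, "yaw": 0, "claw": 0.15},
    {"dx": 0, "dy": 0, "dz": -0.2, "yaw": 0, "claw": 0.15},
    {"dx": 0, "dy": 0, "dz": -0.2, "yaw": 0, "claw": 0.1},
    {"dx": 0, "dy": 0, "dz": -0.2, "yaw": 0, "claw": 0.1}
  ]
}}

```text
time: 19.25
tool_pos: [0.5107, -0.3435, 0.1379]
tool_rot: [-0.0, 0.76, 0.65, -0.0]
contact_force: [0.5, 0.1, 0.0]
gripper_width: 0.452
grasp_force: 0.0
```

```bash
python3 -c "
from h import *
go(.5228,-.0342,.11)
"
```

```text
at [ 0.5107 -0.3435  0.1379] d [ 0.615 -0.071  0.056] w 0.452 F 0.0 t 19.2
```

>>> {"op": "send_rows", "data": {
  "increments": [
    {"dx": 0.08, "dy": -0.01, "dz": 0, "yaw": 0, "claw": 0},
    {"dx": 0.19, "dy": -0.022, "dz": 0, "yaw": 0, "claw": 0},
    {"dx": 0.3, "dy": -0.035, "dz": 0, "yaw": 0, "claw": 0},
    {"dx": 0.41, "dy": -0.047, "dz": 0, "yaw": 0, "claw": 0},
    {"dx": 0.52, "dy": -0.06, "dz": 0, "yaw": 0, "claw": 0},
    {"dx": 0.59, "dy": -0.068, "dz": 0, "yaw": 0, "claw": 0},
    {"dx": 0.614, "dy": -0.072, "dz": 0.03, "yaw": 0, "claw": 0},
    {"dx": 0.614, "dy": -0.072, "dz": 0.06, "yaw": 0, "claw": 0},
    {"dx": 0.614, "dy": -0.072, "dz": 0.06, "yaw": 0, "claw": 0},
    {"dx": 0.614, "dy": -0.072, "dz": 0.06, "yaw": 0, "claw": 0},
    {"dx": 0.614, "dy": -0.072, "dz": 0.06, "yaw": 0, "claw": 0}
  ]
}}

```text
time: 20.62
tool_pos: [0.5231, -0.0356, 0.1089]
tool_rot: [0.0, 0.76, 0.65, 0.0]
contact_force: [-0.3, -0.3, 0.5]
gripper_width: 0.497
grasp_force: 0.0
```

```bash
python3 -c "
from h import *
go(.5228,-.0342,.074)
"
```

```text
at [ 0.5231 -0.0356  0.1089] d [ 0.003 -0.001  0.07 ] w 0.497 F 0.0 t 20.6
```

>>> {"op": "send_rows", "data": {
  "increments": [
    {"dx": 0.002, "dy": -0.001, "dz": 0.04, "yaw": 0, "claw": 0.05},
    {"dx": 0.002, "dy": -0.001, "dz": 0.07, "yaw": 0, "claw": 0.1},
    {"dx": 0.002, "dy": -0.001, "dz": 0.07, "yaw": 0, "claw": 0.2},
    {"dx": 0.002, "dy": -0.001, "dz": 0.07, "yaw": 0, "claw": 0.3},
    {"dx": 0.002, "dy": -0.001, "dz": 0.07, "yaw": 0, "claw": 0.34},
    {"dx": 0.002, "dy": -0.001, "dz": 0.07, "yaw": 0, "claw": 0.37},
    {"dx": 0.002, "dy": -0.001, "dz": 0.07, "yaw": 0, "claw": 0.39},
    {"dx": 0.002, "dy": -0.001, "dz": 0.07, "yaw": 0, "claw": 0.405},
    {"dx": 0.002, "dy": -0.001, "dz": 0.07, "yaw": 0, "claw": 0.415},
    {"dx": 0.002, "dy": -0.001, "dz": 0.07, "yaw": 0, "claw": 0.422},
    {"dx": 0.002, "dy": -0.001, "dz": 0.07, "yaw": 0, "claw": 0.422},
    {"dx": 0.002, "dy": -0.001, "dz": 0.07, "yaw": 0, "claw": 0.422}
  ]
}}

```text
time: 22.12
tool_pos: [0.5225, -0.0337, 0.0737]
tool_rot: [0.0, 0.76, 0.65, 0.0]
contact_force: [-1.6, 0.3, 4.5]
gripper_width: 0.293
grasp_force: 21.1
```

>>> {"op": "send_rows", "data": {
  "increments": [
    {"dx": 0, "dy": 0, "dz": -0.04, "yaw": 0, "claw": 0.422},
    {"dx": 0, "dy": 0, "dz": -0.08, "yaw": 0, "claw": 0.422},
    {"dx": 0, "dy": 0, "dz": -0.13, "yaw": 0, "claw": 0.422},
    {"dx": 0, "dy": 0, "dz": -0.13, "yaw": 0, "claw": 0.422},
    {"dx": 0, "dy": 0, "dz": -0.13, "yaw": 0, "claw": 0.422}
  ]
}}

```text
time: 22.75
tool_pos: [0.5216, -0.0336, 0.1368]
tool_rot: [-0.001, 0.76, 0.65, -0.001]
contact_force: [0.4, 0.5, -0.8]
gripper_width: 0.292
grasp_force: 20.9
```

```bash
python3 -c "
from h import *
still('s5')
q=loc([.519,-.303,-.19],.058,-.042);print(q)
go(*q,.0395)
"
```

```text
(105, 205) 0.998 0 0
(150, 172) 0.616 20 9
(160, 225) 0.998 0 0
(365, 235) 1.0 0 0
[ 0.56802417 -0.35519799]
at [ 0.5213 -0.0335  0.1364] d [-0.621  0.192  0.193] w 0.294 F 20.9 t 22.8
```

>>> {"op": "send_rows", "data": {
  "increments": [
    {"dx": -0.06, "dy": 0.018, "dz": 0, "yaw": 0, "claw": 0.422},
    {"dx": -0.15, "dy": 0.046, "dz": 0, "yaw": 0, "claw": 0.422},
    {"dx": -0.25, "dy": 0.077, "dz": 0, "yaw": 0, "claw": 0.422},
    {"dx": -0.35, "dy": 0.107, "dz": 0, "yaw": 0, "claw": 0.422},
    {"dx": -0.45, "dy": 0.138, "dz": 0, "yaw": 0, "claw": 0.422},
    {"dx": -0.54, "dy": 0.165, "dz": 0, "yaw": 0, "claw": 0.422},
    {"dx": -0.6, "dy": 0.184, "dz": 0.02, "yaw": 0, "claw": 0.422},
    {"dx": -0.62, "dy": 0.19, "dz": 0.06, "yaw": 0, "claw": 0.422},
    {"dx": -0.62, "dy": 0.19, "dz": 0.1, "yaw": 0, "claw": 0.422},
    {"dx": -0.62, "dy": 0.19, "dz": 0.14, "yaw": 0, "claw": 0.422},
    {"dx": -0.62, "dy": 0.19, "dz": 0.17, "yaw": 0, "claw": 0.422},
    {"dx": -0.62, "dy": 0.19, "dz": 0.19, "yaw": 0, "claw": 0.422},
    {"dx": -0.62, "dy": 0.19, "dz": 0.199, "yaw": 0, "claw": 0.422},
    {"dx": -0.62, "dy": 0.19, "dz": 0.199, "yaw": 0, "claw": 0.422}
  ]
}}

```text
time: 24.55
tool_pos: [0.569, -0.3549, 0.0395]
tool_rot: [0.001, 0.76, 0.651, 0.0]
contact_force: [-0.1, -0.5, -0.1]
gripper_width: 0.296
grasp_force: 20.9
```

>>> {"op": "send_rows", "data": {
  "increments": [
    {"dx": 0, "dy": 0, "dz": 0, "yaw": 0, "claw": 0.3},
    {"dx": 0, "dy": 0, "dz": 0, "yaw": 0, "claw": 0.15},
    {"dx": 0, "dy": 0, "dz": 0, "yaw": 0, "claw": 0.15},
    {"dx": 0, "dy": 0, "dz": -0.05, "yaw": 0, "claw": 0.15},
    {"dx": 0, "dy": 0, "dz": -0.12, "yaw": 0, "claw": 0.15},
    {"dx": 0, "dy": 0, "dz": -0.2, "yaw": 0, "claw": 0.15},
    {"dx": 0, "dy": 0, "dz": -0.2, "yaw": 0, "claw": 0.1},
    {"dx": 0, "dy": 0, "dz": -0.2, "yaw": 0, "claw": 0.1}
  ]
}}

```text
time: 25.55
tool_pos: [0.5682, -0.3545, 0.1383]
tool_rot: [-0.0, 0.76, 0.65, -0.0]
contact_force: [0.3, 0.3, 0.1]
gripper_width: 0.448
grasp_force: 0.0
```

```bash
python3 -c "
from h import *
go(.4573,.0327,.11)
"
```

```text
at [ 0.5682 -0.3545  0.1383] d [ 0.731 -0.338  0.057] w 0.448 F 0.0 t 25.6
```

>>> {"op": "send_rows", "data": {
  "increments": [
    {"dx": 0.08, "dy": -0.037, "dz": 0, "yaw": 0, "claw": 0},
    {"dx": 0.18, "dy": -0.083, "dz": 0, "yaw": 0, "claw": 0},
    {"dx": 0.28, "dy": -0.13, "dz": 0, "yaw": 0, "claw": 0},
    {"dx": 0.38, "dy": -0.176, "dz": 0, "yaw": 0, "claw": 0},
    {"dx": 0.48, "dy": -0.222, "dz": 0, "yaw": 0, "claw": 0},
    {"dx": 0.58, "dy": -0.268, "dz": 0, "yaw": 0, "claw": 0},
    {"dx": 0.67, "dy": -0.31, "dz": 0, "yaw": 0, "claw": 0},
    {"dx": 0.732, "dy": -0.339, "dz": 0.02, "yaw": 0, "claw": 0},
    {"dx": 0.732, "dy": -0.339, "dz": 0.06, "yaw": 0, "claw": 0},
    {"dx": 0.732, "dy": -0.339, "dz": 0.06, "yaw": 0, "claw": 0},
    {"dx": 0.732, "dy": -0.339, "dz": 0.06, "yaw": 0, "claw": 0},
    {"dx": 0.732, "dy": -0.339, "dz": 0.06, "yaw": 0, "claw": 0}
  ]
}}

```text
time: 27.05
tool_pos: [0.4578, 0.0327, 0.1094]
tool_rot: [0.0, 0.76, 0.65, 0.0]
contact_force: [-0.9, 0.7, -0.6]
gripper_width: 0.501
grasp_force: 0.0
```

```bash
python3 -c "
from h import *
go(.4573,.0327,.074)
"
```

```text
at [0.4578 0.0327 0.1094] d [-0.    -0.001  0.071] w 0.501 F 0.0 t 27.1
```

>>> {"op": "send_rows", "data": {
  "increments": [
    {"dx": 0, "dy": -0.001, "dz": 0.04, "yaw": 0, "claw": 0.05},
    {"dx": 0, "dy": -0.001, "dz": 0.071, "yaw": 0, "claw": 0.1},
    {"dx": 0, "dy": -0.001, "dz": 0.071, "yaw": 0, "claw": 0.2},
    {"dx": 0, "dy": -0.001, "dz": 0.071, "yaw": 0, "claw": 0.3},
    {"dx": 0, "dy": -0.001, "dz": 0.071, "yaw": 0, "claw": 0.34},
    {"dx": 0, "dy": -0.001, "dz": 0.071, "yaw": 0, "claw": 0.37},
    {"dx": 0, "dy": -0.001, "dz": 0.071, "yaw": 0, "claw": 0.39},
    {"dx": 0, "dy": -0.001, "dz": 0.071, "yaw": 0, "claw": 0.405},
    {"dx": 0, "dy": -0.001, "dz": 0.071, "yaw": 0, "claw": 0.415},
    {"dx": 0, "dy": -0.001, "dz": 0.071, "yaw": 0, "claw": 0.422},
    {"dx": 0, "dy": -0.001, "dz": 0.071, "yaw": 0, "claw": 0.422},
    {"dx": 0, "dy": -0.001, "dz": 0.071, "yaw": 0, "claw": 0.422}
  ]
}}

```text
time: 28.55
tool_pos: [0.457, 0.0332, 0.0737]
tool_rot: [0.0, 0.76, 0.65, 0.0]
contact_force: [-1.8, 0.1, 5.4]
gripper_width: 0.294
grasp_force: 21.1
```

>>> {"op": "send_rows", "data": {
  "increments": [
    {"dx": 0, "dy": 0, "dz": -0.04, "yaw": 0, "claw": 0.422},
    {"dx": 0, "dy": 0, "dz": -0.08, "yaw": 0, "claw": 0.422},
    {"dx": 0, "dy": 0, "dz": -0.13, "yaw": 0, "claw": 0.422},
    {"dx": 0, "dy": 0, "dz": -0.13, "yaw": 0, "claw": 0.422},
    {"dx": 0, "dy": 0, "dz": -0.13, "yaw": 0, "claw": 0.422}
  ]
}}

```text
time: 29.18
tool_pos: [0.4561, 0.0332, 0.1369]
tool_rot: [-0.001, 0.76, 0.65, -0.001]
contact_force: [-0.3, 0.3, -0.4]
gripper_width: 0.294
grasp_force: 20.9
```

```bash
python3 -c "
from h import *
still('s6')
q=loc([.519,-.303,-.19],-.058,.042);print(q)
go(*q,.0395)
"
```

```text
(105, 205) 0.635 -2 0
(150, 172) 0.614 20 9
(160, 225) 0.998 0 0
(365, 235) 1.0 0 0
[ 0.46997583 -0.25080201]
at [0.4558 0.0332 0.1366] d [-0.557  0.116  0.194] w 0.296 F 20.9 t 29.2
```

>>> {"op": "send_rows", "data": {
  "increments": [
    {"dx": -0.06, "dy": 0.012, "dz": 0, "yaw": 0, "claw": 0.422},
    {"dx": -0.14, "dy": 0.029, "dz": 0, "yaw": 0, "claw": 0.422},
    {"dx": -0.23, "dy": 0.048, "dz": 0, "yaw": 0, "claw": 0.422},
    {"dx": -0.32, "dy": 0.066, "dz": 0, "yaw": 0, "claw": 0.422},
    {"dx": -0.41, "dy": 0.085, "dz": 0, "yaw": 0, "claw": 0.422},
    {"dx": -0.49, "dy": 0.1, "dz": 0, "yaw": 0, "claw": 0.422},
    {"dx": -0.54, "dy": 0.111, "dz": 0.02, "yaw": 0, "claw": 0.422},
    {"dx": -0.556, "dy": 0.114, "dz": 0.06, "yaw": 0, "claw": 0.422},
    {"dx": -0.556, "dy": 0.114, "dz": 0.1, "yaw": 0, "claw": 0.422},
    {"dx": -0.556, "dy": 0.114, "dz": 0.14, "yaw": 0, "claw": 0.422},
    {"dx": -0.556, "dy": 0.114, "dz": 0.17, "yaw": 0, "claw": 0.422},
    {"dx": -0.556, "dy": 0.114, "dz": 0.19, "yaw": 0, "claw": 0.422},
    {"dx": -0.556, "dy": 0.114, "dz": 0.199, "yaw": 0, "claw": 0.422},
    {"dx": -0.556, "dy": 0.114, "dz": 0.199, "yaw": 0, "claw": 0.422}
  ]
}}

```text
time: 30.98
tool_pos: [0.4709, -0.2505, 0.0393]
tool_rot: [0.001, 0.759, 0.651, 0.0]
contact_force: [-0.5, 0.6, -1.2]
gripper_width: 0.295
grasp_force: 20.9
```

>>> {"op": "send_rows", "data": {
  "increments": [
    {"dx": 0, "dy": 0, "dz": 0, "yaw": 0, "claw": 0.3},
    {"dx": 0, "dy": 0, "dz": 0, "yaw": 0, "claw": 0.15},
    {"dx": 0, "dy": 0, "dz": 0, "yaw": 0, "claw": 0.15},
    {"dx": 0, "dy": 0, "dz": -0.05, "yaw": 0, "claw": 0.15},
    {"dx": 0, "dy": 0, "dz": -0.12, "yaw": 0, "claw": 0.15},
    {"dx": 0, "dy": 0, "dz": -0.2, "yaw": 0, "claw": 0.15},
    {"dx": 0, "dy": 0, "dz": -0.2, "yaw": 0, "claw": 0.1},
    {"dx": 0, "dy": 0, "dz": -0.2, "yaw": 0, "claw": 0.1}
  ]
}}

```text
time: 31.98
tool_pos: [0.47, -0.2501, 0.1383]
tool_rot: [-0.0, 0.76, 0.65, -0.0]
contact_force: [-0.7, 0.4, -0.1]
gripper_width: 0.453
grasp_force: 0.0
```

```bash
python3 -c "
from h import *
go(.5314,.0212,.11)
"
```

```text
at [ 0.47   -0.2501  0.1383] d [0.555 0.038 0.057] w 0.453 F 0.0 t 32.0
```

>>> {"op": "send_rows", "data": {
  "increments": [
    {"dx": 0.08, "dy": 0.005, "dz": 0, "yaw": 0, "claw": 0},
    {"dx": 0.18, "dy": 0.012, "dz": 0, "yaw": 0, "claw": 0},
    {"dx": 0.28, "dy": 0.019, "dz": 0, "yaw": 0, "claw": 0},
    {"dx": 0.38, "dy": 0.026, "dz": 0, "yaw": 0, "claw": 0},
    {"dx": 0.48, "dy": 0.033, "dz": 0, "yaw": 0, "claw": 0},
    {"dx": 0.54, "dy": 0.037, "dz": 0.02, "yaw": 0, "claw": 0},
    {"dx": 0.556, "dy": 0.037, "dz": 0.05, "yaw": 0, "claw": 0},
    {"dx": 0.556, "dy": 0.037, "dz": 0.06, "yaw": 0, "claw": 0},
    {"dx": 0.556, "dy": 0.037, "dz": 0.06, "yaw": 0, "claw": 0},
    {"dx": 0.556, "dy": 0.037, "dz": 0.06, "yaw": 0, "claw": 0},
    {"dx": 0.556, "dy": 0.037, "dz": 0.06, "yaw": 0, "claw": 0}
  ]
}}

```text
time: 33.35
tool_pos: [0.5318, 0.0208, 0.1095]
tool_rot: [0.0, 0.76, 0.65, 0.0]
contact_force: [0.7, -0.0, 0.1]
gripper_width: 0.496
grasp_force: 0.0
```

```bash
python3 -c "
from h import *
go(.5314,.0212,.074)
"
```

```text
at [0.5318 0.0208 0.1095] d [ 0.001 -0.001  0.071] w 0.496 F 0.0 t 33.4
```

>>> {"op": "send_rows", "data": {
  "increments": [
    {"dx": 0, "dy": -0.001, "dz": 0.04, "yaw": 0, "claw": 0.05},
    {"dx": 0, "dy": -0.001, "dz": 0.071, "yaw": 0, "claw": 0.1},
    {"dx": 0, "dy": -0.001, "dz": 0.071, "yaw": 0, "claw": 0.2},
    {"dx": 0, "dy": -0.001, "dz": 0.071, "yaw": 0, "claw": 0.3},
    {"dx": 0, "dy": -0.001, "dz": 0.071, "yaw": 0, "claw": 0.34},
    {"dx": 0, "dy": -0.001, "dz": 0.071, "yaw": 0, "claw": 0.37},
    {"dx": 0, "dy": -0.001, "dz": 0.071, "yaw": 0, "claw": 0.39},
    {"dx": 0, "dy": -0.001, "dz": 0.071, "yaw": 0, "claw": 0.405},
    {"dx": 0, "dy": -0.001, "dz": 0.071, "yaw": 0, "claw": 0.415},
    {"dx": 0, "dy": -0.001, "dz": 0.071, "yaw": 0, "claw": 0.422},
    {"dx": 0, "dy": -0.001, "dz": 0.071, "yaw": 0, "claw": 0.422},
    {"dx": 0, "dy": -0.001, "dz": 0.071, "yaw": 0, "claw": 0.422}
  ]
}}

```text
time: 34.85
tool_pos: [0.531, 0.0217, 0.0736]
tool_rot: [0.0, 0.76, 0.65, 0.0]
contact_force: [-2.3, 1.3, 4.7]
gripper_width: 0.297
grasp_force: 21.1
```

>>> {"op": "send_rows", "data": {
  "increments": [
    {"dx": 0, "dy": 0, "dz": -0.04, "yaw": 0, "claw": 0.422},
    {"dx": 0, "dy": 0, "dz": -0.08, "yaw": 0, "claw": 0.422},
    {"dx": 0, "dy": 0, "dz": -0.13, "yaw": 0, "claw": 0.422},
    {"dx": 0, "dy": 0, "dz": -0.13, "yaw": 0, "claw": 0.422},
    {"dx": 0, "dy": 0, "dz": -0.13, "yaw": 0, "claw": 0.422}
  ]
}}

```text
time: 35.48
tool_pos: [0.5305, 0.0216, 0.1375]
tool_rot: [-0.0, 0.76, 0.65, -0.0]
contact_force: [0.4, 0.2, -1.2]
gripper_width: 0.294
grasp_force: 20.9
```

```bash
python3 -c "
from h import *
still('s7')
q=loc([.519,-.303,-.19],.029,.042);print(q)
go(*q,.0395)
"
```

```text
(105, 205) 0.635 -2 0
(150, 172) 0.475 -20 -20
(160, 225) 0.998 0 0
(365, 235) 1.0 0 0
[ 0.5554102  -0.26723273]
at [0.5302 0.0217 0.137 ] d [-0.563  0.139  0.195] w 0.294 F 20.9 t 35.5
```

>>> {"op": "send_rows", "data": {
  "increments": [
    {"dx": -0.06, "dy": 0.014, "dz": 0, "yaw": 0, "claw": 0.422},
    {"dx": -0.14, "dy": 0.034, "dz": 0, "yaw": 0, "claw": 0.422},
    {"dx": -0.23, "dy": 0.056, "dz": 0, "yaw": 0, "claw": 0.422},
    {"dx": -0.32, "dy": 0.078, "dz": 0, "yaw": 0, "claw": 0.422},
    {"dx": -0.41, "dy": 0.1, "dz": 0, "yaw": 0, "claw": 0.422},
    {"dx": -0.49, "dy": 0.12, "dz": 0, "yaw": 0, "claw": 0.422},
    {"dx": -0.54, "dy": 0.132, "dz": 0.02, "yaw": 0, "claw": 0.422},
    {"dx": -0.562, "dy": 0.137, "dz": 0.06, "yaw": 0, "claw": 0.422},
    {"dx": -0.562, "dy": 0.137, "dz": 0.1, "yaw": 0, "claw": 0.422},
    {"dx": -0.562, "dy": 0.137, "dz": 0.14, "yaw": 0, "claw": 0.422},
    {"dx": -0.562, "dy": 0.137, "dz": 0.17, "yaw": 0, "claw": 0.422},
    {"dx": -0.562, "dy": 0.137, "dz": 0.19, "yaw": 0, "claw": 0.422},
    {"dx": -0.562, "dy": 0.137, "dz": 0.199, "yaw": 0, "claw": 0.422},
    {"dx": -0.562, "dy": 0.137, "dz": 0.199, "yaw": 0, "claw": 0.422}
  ]
}}

```text
time: 37.28
tool_pos: [0.5559, -0.2668, 0.0394]
tool_rot: [0.001, 0.76, 0.651, 0.0]
contact_force: [-0.7, -0.7, -0.3]
gripper_width: 0.295
grasp_force: 20.9
```

>>> {"op": "send_rows", "data": {
  "increments": [
    {"dx": 0, "dy": 0, "dz": 0, "yaw": 0, "claw": 0.3},
    {"dx": 0, "dy": 0, "dz": 0, "yaw": 0, "claw": 0.15},
    {"dx": 0, "dy": 0, "dz": 0, "yaw": 0, "claw": 0.15},
    {"dx": 0, "dy": 0, "dz": -0.05, "yaw": 0, "claw": 0.15},
    {"dx": 0, "dy": 0, "dz": -0.12, "yaw": 0, "claw": 0.15},
    {"dx": 0, "dy": 0, "dz": -0.22, "yaw": 0, "claw": 0.15},
    {"dx": 0, "dy": 0, "dz": -0.3, "yaw": 0, "claw": 0.1},
    {"dx": 0.1, "dy": 0, "dz": -0.4, "yaw": 0, "claw": 0.1},
    {"dx": 0.2, "dy": 0, "dz": -0.5, "yaw": 0, "claw": 0.1},
    {"dx": 0.3, "dy": 0, "dz": -0.6, "yaw": 0, "claw": 0.1},
    {"dx": 0.35, "dy": 0, "dz": -0.6, "yaw": 0, "claw": 0.1},
    {"dx": 0.35, "dy": 0, "dz": -0.6, "yaw": 0, "claw": 0.1},
    {"dx": 0.35, "dy": 0, "dz": -0.6, "yaw": 0, "claw": 0.1}
  ]
}}

```text
time: 38.9
tool_pos: [0.582, -0.094, 0.3379]
tool_rot: [-0.0, 0.76, 0.65, -0.001]
contact_force: [0.1, -0.9, -0.8]
gripper_width: 0.447
grasp_force: 0.0
```

```bash
python3 -c "
from h import *
_,W=snap('wrist','wrist8');snap('scene','scene8');snap('side','side8')
k=loc(PRESS,.18,0)+.045*np.array([np.cos(6.4-.1545),np.sin(6.4-.1545)]);print(k,proj(W,[*k,.139]))
go(*k,.109)
for x in(-1,1):
  for y in(-1,1): print(proj(W,[*loc([.519,-.303,-.19],x*.1,y*.1),.025]).round())
"
```

```text
[ 0.708524   -0.05779493] [[384.61963078 133.80321366]]
at [ 0.5817 -0.0947  0.3372] d [0.112 0.24  0.456] w 0.454 F 0.0 t 39.0
[[208. 327.]]
[[203. 231.]]
[[313. 331.]]
[[323. 235.]]
```

View pics/wrist8.png

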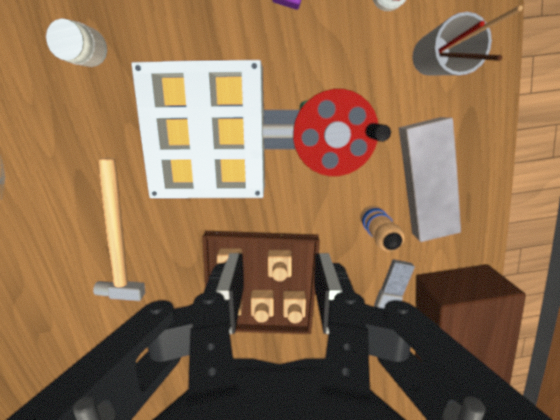

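>>> {"op": "send_rows", "data": {
  "increments": [
    {"dx": 0.05, "dy": 0.1, "dz": 0, "yaw": 0, "claw": 0},
    {"dx": 0.1, "dy": 0.2, "dz": 0.05, "yaw": 0, "claw": 0},
    {"dx": 0.112, "dy": 0.239, "dz": 0.15, "yaw": 0, "claw": 0},
    {"dx": 0.112, "dy": 0.239, "dz": 0.25, "yaw": 0, "claw": 0},
    {"dx": 0.112, "dy": 0.239, "dz": 0.34, "yaw": 0, "claw": 0},
    {"dx": 0.112, "dy": 0.239, "dz": 0.34, "yaw": 0, "claw": 0},
    {"dx": 0.112, "dy": 0.239, "dz": 0.4, "yaw": 0, "claw": 0},
    {"dx": 0.112, "dy": 0.239, "dz": 0.456, "yaw": 0, "claw": 0},
    {"dx": 0.112, "dy": 0.239, "dz": 0.456, "yaw": 0, "claw": 0}
  ]
}}

```text
time: 40.17
tool_pos: [0.7082, -0.0572, 0.1102]
tool_rot: [-0.001, 0.76, 0.65, -0.001]
contact_force: [0.2, 0.0, 0.1]
gripper_width: 0.501
grasp_force: 0.0
```

>>> {"op": "send_rows", "data": {
  "increments": [
    {"dx": 0, "dy": 0, "dz": 0, "yaw": 0, "claw": 0.3},
    {"dx": 0, "dy": 0, "dz": 0, "yaw": 0, "claw": 0.5},
    {"dx": 0, "dy": 0, "dz": 0, "yaw": 0, "claw": 0.62},
    {"dx": 0, "dy": 0, "dz": 0, "yaw": 0, "claw": 0.62},
    {"dx": 0, "dy": 0, "dz": 0, "yaw": 0, "claw": 0.62}
  ]
}}

```text
time: 40.8
tool_pos: [0.7077, -0.0566, 0.1142]
tool_rot: [-0.001, 0.76, 0.65, -0.001]
contact_force: [-11.2, 1.8, 8.3]
gripper_width: 0.208
grasp_force: 58.4
```

Run:
```python
from h import *
s=manip.state();print(s["tool_pos"].round(4),s["contact_force"].round(1),s["grasp_force"])
ax=np.array([.6628,-.0561]);p0=s["tool_pos"][:2];M=Rq(s["tool_rot"])[:2,:2]
f0=6.2455
for f in np.linspace(f0,-.1545-.05,22)[1:]:
    d=M.T@(.045*np.array([np.cos(f)-np.cos(f0),np.sin(f)-np.sin(f0)]))/.5
    print(round(f,2),"dx %.3f dy %.3f"%tuple(d))
```

```text
[ 0.7077 -0.0566  0.1142] [-11.2   1.8   8.3] 58.4438019990921
5.94 dx -0.028 dy -0.001
5.63 dx -0.053 dy -0.010
5.32 dx -0.075 dy -0.027
5.02 dx -0.091 dy -0.050
4.71 dx -0.099 dy -0.076
4.4 dx -0.099 dy -0.103
4.1 dx -0.091 dy -0.130
3.79 dx -0.075 dy -0.152
3.48 dx -0.053 dy -0.169
3.17 dx -0.027 dy -0.178
2.87 dx 0.000 dy -0.179
2.56 dx 0.027 dy -0.171
2.25 dx 0.050 dy -0.156
1.95 dx 0.067 dy -0.135
1.64 dx 0.077 dy -0.109
1.33 dx 0.079 dy -0.082
1.02 dx 0.073 dy -0.055
0.72 dx 0.058 dy -0.031
0.41 dx 0.038 dy -0.013
0.1 dx 0.012 dy -0.002
-0.2 dx -0.015 dy 0.000
```

>>> {"op": "send_rows", "data": {
  "increments": [
    {"dx": -0.028, "dy": -0.001, "dz": 0, "yaw": 0, "claw": 0.62},
    {"dx": -0.053, "dy": -0.01, "dz": 0, "yaw": 0, "claw": 0.62},
    {"dx": -0.075, "dy": -0.027, "dz": 0, "yaw": 0, "claw": 0.62},
    {"dx": -0.091, "dy": -0.05, "dz": 0, "yaw": 0, "claw": 0.62},
    {"dx": -0.099, "dy": -0.076, "dz": 0, "yaw": 0, "claw": 0.62}
  ]
}}

```text
time: 41.42
tool_pos: [0.6658, -0.1001, 0.1142]
tool_rot: [0.003, 0.76, 0.65, 0.002]
contact_force: [3.9, 4.2, 5.7]
gripper_width: 0.213
grasp_force: 58.9
```

>>> {"op": "send_rows", "data": {
  "increments": [
    {"dx": 0, "dy": -0.027, "dz": 0, "yaw": 0, "claw": 0.62},
    {"dx": 0.008, "dy": -0.054, "dz": 0, "yaw": 0, "claw": 0.62},
    {"dx": 0.024, "dy": -0.076, "dz": 0, "yaw": 0, "claw": 0.62},
    {"dx": 0.046, "dy": -0.093, "dz": 0, "yaw": 0, "claw": 0.62},
    {"dx": 0.072, "dy": -0.102, "dz": 0, "yaw": 0, "claw": 0.62},
    {"dx": 0.099, "dy": -0.103, "dz": 0, "yaw": 0, "claw": 0.62},
    {"dx": 0.126, "dy": -0.095, "dz": 0, "yaw": 0, "claw": 0.62},
    {"dx": 0.149, "dy": -0.08, "dz": 0, "yaw": 0, "claw": 0.62}
  ]
}}

```text
time: 42.42
tool_pos: [0.6349, -0.0196, 0.1142]
tool_rot: [-0.001, 0.76, 0.65, -0.001]
contact_force: [-6.2, 1.7, 11.3]
gripper_width: 0.209
grasp_force: 59.6
```

>>> {"op": "send_rows", "data": {
  "increments": [
    {"dx": 0.017, "dy": 0.021, "dz": 0, "yaw": 0, "claw": 0.62},
    {"dx": 0.027, "dy": 0.047, "dz": 0, "yaw": 0, "claw": 0.62},
    {"dx": 0.029, "dy": 0.074, "dz": 0, "yaw": 0, "claw": 0.62},
    {"dx": 0.023, "dy": 0.101, "dz": 0, "yaw": 0, "claw": 0.62},
    {"dx": 0.008, "dy": 0.125, "dz": 0, "yaw": 0, "claw": 0.62},
    {"dx": -0.012, "dy": 0.143, "dz": 0, "yaw": 0, "claw": 0.62},
    {"dx": -0.038, "dy": 0.154, "dz": 0, "yaw": 0, "claw": 0.62},
    {"dx": -0.062, "dy": 0.156, "dz": 0, "yaw": 0, "claw": 0.62},
    {"dx": -0.062, "dy": 0.156, "dz": 0, "yaw": 0, "claw": 0.62}
  ]
}}

```text
time: 43.55
tool_pos: [0.7071, -0.062, 0.1142]
tool_rot: [-0.002, 0.76, 0.65, -0.0]
contact_force: [-9.4, 5.5, 12.8]
gripper_width: 0.216
grasp_force: 59.7
```

>>> {"op": "send_rows", "data": {
  "increments": [
    {"dx": -0.005, "dy": 0, "dz": 0, "yaw": 0, "claw": 0.62},
    {"dx": -0.009, "dy": 0, "dz": 0, "yaw": 0, "claw": 0.62},
    {"dx": -0.009, "dy": 0, "dz": 0, "yaw": 0, "claw": 0.62}
  ]
}}

```text
time: 43.92
tool_pos: [0.707, -0.0624, 0.1142]
tool_rot: [-0.003, 0.759, 0.651, 0.002]
contact_force: [-6.8, 15.1, 11.8]
gripper_width: 0.214
grasp_force: 59.6
```

>>> {"op": "send_rows", "data": {
  "increments": [
    {"dx": 0.009, "dy": 0, "dz": 0, "yaw": 0, "claw": 0.3},
    {"dx": 0.009, "dy": 0, "dz": 0, "yaw": 0, "claw": 0},
    {"dx": 0.009, "dy": 0, "dz": -0.1, "yaw": 0, "claw": 0},
    {"dx": 0.009, "dy": 0, "dz": -0.2, "yaw": 0, "claw": 0},
    {"dx": 0.05, "dy": -0.05, "dz": -0.3, "yaw": 0, "claw": 0},
    {"dx": 0.14, "dy": -0.1, "dz": -0.38, "yaw": -0.02, "claw": 0},
    {"dx": 0.23, "dy": -0.16, "dz": -0.38, "yaw": -0.04, "claw": 0},
    {"dx": 0.32, "dy": -0.22, "dz": -0.38, "yaw": -0.06, "claw": 0},
    {"dx": 0.41, "dy": -0.29, "dz": -0.38, "yaw": -0.08, "claw": 0},
    {"dx": 0.5, "dy": -0.36, "dz": -0.38, "yaw": -0.103, "claw": 0},
    {"dx": 0.59, "dy": -0.42, "dz": -0.38, "yaw": -0.103, "claw": 0},
    {"dx": 0.66, "dy": -0.47, "dz": -0.38, "yaw": -0.103, "claw": 0},
    {"dx": 0.693, "dy": -0.487, "dz": -0.38, "yaw": -0.103, "claw": 0},
    {"dx": 0.693, "dy": -0.487, "dz": -0.38, "yaw": -0.103, "claw": 0},
    {"dx": 0.693, "dy": -0.487, "dz": -0.38, "yaw": -0.103, "claw": 0},
    {"dx": 0.693, "dy": -0.487, "dz": -0.38, "yaw": -0.103, "claw": 0}
  ]
}}

```text
time: 45.92
tool_pos: [0.5209, 0.3115, 0.3007]
tool_rot: [0.0, 0.708, 0.706, -0.0]
contact_force: [0.7, -0.1, 0.4]
gripper_width: 0.502
grasp_force: 0.0
```

Run:
```python
from h import *
_,W=snap('wrist','wrist9');still('scene9');snap('side','side9')
p=[.523,.2997,0]
go(*p[:2],.012)
for x in(-1,1):
  for y in(-1,1): print(x,y,proj(W,[*loc(p,x*.09,y*.095),.008]).round(),proj(W,[*loc(p,x*.01,y*.035),.038]).round())
```

```text
(105, 205) 0.632 -2 0
(150, 172) 0.477 -20 -20
(160, 225) 0.801 -1 1
(365, 235) 1.0 0 0
at [0.5205 0.312  0.3008] d [-0.024  0.005  0.578] w 0.500 F 0.0 t 46.1
-1 -1 [[224. 232.]] [[273. 202.]]
-1 1 [[216. 107.]] [[273. 153.]]
1 -1 [[336. 232.]] [[287. 202.]]
1 1 [[344. 107.]] [[288. 153.]]
```

View pics/wrist9.png

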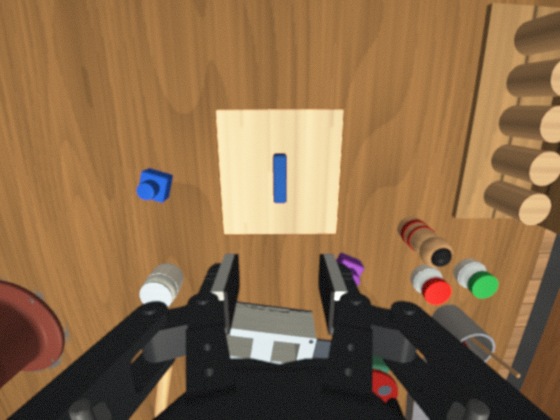

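>>> {"op": "send_rows", "data": {
  "increments": [
    {"dx": -0.024, "dy": 0.005, "dz": 0.12, "yaw": 0, "claw": 0},
    {"dx": -0.024, "dy": 0.005, "dz": 0.24, "yaw": 0, "claw": 0},
    {"dx": -0.024, "dy": 0.005, "dz": 0.36, "yaw": 0, "claw": 0},
    {"dx": -0.024, "dy": 0.005, "dz": 0.46, "yaw": 0, "claw": 0},
    {"dx": -0.024, "dy": 0.005, "dz": 0.52, "yaw": 0, "claw": 0},
    {"dx": -0.024, "dy": 0.005, "dz": 0.56, "yaw": 0, "claw": 0},
    {"dx": -0.024, "dy": 0.005, "dz": 0.573, "yaw": 0, "claw": 0},
    {"dx": -0.024, "dy": 0.005, "dz": 0.573, "yaw": 0, "claw": 0}
  ]
}}

```text
time: 47.08
tool_pos: [0.5233, 0.301, 0.0151]
tool_rot: [0.0, 0.707, 0.707, 0.001]
contact_force: [0.1, 0.5, 0.9]
gripper_width: 0.5
grasp_force: 0.0
```

>>> {"op": "send_rows", "data": {
  "increments": [
    {"dx": 0, "dy": 0, "dz": 0, "yaw": 0, "claw": 0.3},
    {"dx": 0, "dy": 0, "dz": 0, "yaw": 0, "claw": 0.45},
    {"dx": 0, "dy": 0, "dz": 0, "yaw": 0, "claw": 0.65},
    {"dx": 0, "dy": 0, "dz": 0, "yaw": 0, "claw": 0.65},
    {"dx": 0, "dy": 0, "dz": 0, "yaw": 0, "claw": 0.65},
    {"dx": 0, "dy": 0, "dz": 0, "yaw": 0, "claw": 0.65}
  ]
}}

```text
time: 47.82
tool_pos: [0.5234, 0.3012, 0.0157]
tool_rot: [0.0, 0.707, 0.707, 0.001]
contact_force: [-1.7, 0.2, 5.2]
gripper_width: 0.223
grasp_force: 62.8
```

>>> {"op": "send_rows", "data": {
  "increments": [
    {"dx": 0, "dy": 0, "dz": -0.05, "yaw": 0, "claw": 0.65},
    {"dx": 0, "dy": 0, "dz": -0.13, "yaw": 0, "claw": 0.65},
    {"dx": 0, "dy": 0, "dz": -0.2, "yaw": 0, "claw": 0.65},
    {"dx": 0, "dy": 0, "dz": -0.26, "yaw": 0, "claw": 0.65},
    {"dx": 0, "dy": 0, "dz": -0.26, "yaw": 0, "claw": 0.65}
  ]
}}

```text
time: 48.45
tool_pos: [0.524, 0.3013, 0.1466]
tool_rot: [0.001, 0.707, 0.707, 0.002]
contact_force: [-0.1, -1.0, -2.6]
gripper_width: 0.218
grasp_force: 61.7
```

>>> {"op": "send_rows", "data": {
  "increments": [
    {"dx": -0.04, "dy": -0.005, "dz": 0, "yaw": 0.01, "claw": 0.65},
    {"dx": -0.1, "dy": -0.012, "dz": 0, "yaw": 0.02, "claw": 0.65},
    {"dx": -0.17, "dy": -0.02, "dz": 0, "yaw": 0.03, "claw": 0.65},
    {"dx": -0.24, "dy": -0.028, "dz": 0, "yaw": 0.04, "claw": 0.65},
    {"dx": -0.31, "dy": -0.036, "dz": 0, "yaw": 0.05, "claw": 0.65},
    {"dx": -0.38, "dy": -0.044, "dz": 0, "yaw": 0.06, "claw": 0.65},
    {"dx": -0.45, "dy": -0.052, "dz": 0, "yaw": 0.075, "claw": 0.65},
    {"dx": -0.52, "dy": -0.06, "dz": 0, "yaw": 0.09, "claw": 0.65},
    {"dx": -0.58, "dy": -0.067, "dz": 0, "yaw": 0.103, "claw": 0.65},
    {"dx": -0.63, "dy": -0.072, "dz": 0, "yaw": 0.103, "claw": 0.65},
    {"dx": -0.655, "dy": -0.075, "dz": 0, "yaw": 0.103, "claw": 0.65},
    {"dx": -0.655, "dy": -0.075, "dz": 0, "yaw": 0.103, "claw": 0.65},
    {"dx": -0.655, "dy": -0.075, "dz": 0, "yaw": 0.103, "claw": 0.65},
    {"dx": -0.655, "dy": -0.075, "dz": 0, "yaw": 0.103, "claw": 0.65}
  ]
}}

```text
time: 50.2
tool_pos: [0.4851, -0.026, 0.1441]
tool_rot: [-0.0, 0.759, 0.651, -0.0]
contact_force: [0.8, 0.7, -2.9]
gripper_width: 0.22
grasp_force: 61.6
```

Run:
```python
from h import *
im,W=snap('wrist','wrist10')
go(.4857,-.0265,.085)
z=manip.state()["tool_pos"][2]-.0157+.008
for x in(-1,1):
  for y in(-1,1): print(x,y,proj(W,[*loc(PRESS,x*.09,y*.095),z]).round())
cv2.imwrite("pics/wrist10.png",im)
```

```text
at [ 0.4851 -0.0261  0.1443] d [-0.001  0.001  0.119] w 0.218 F 61.6 t 50.2
-1 -1 [[150. 384.]]
-1 1 [[94. 87.]]
1 -1 [[410. 384.]]
1 1 [[468.  88.]]
```

View pics/wrist10.png

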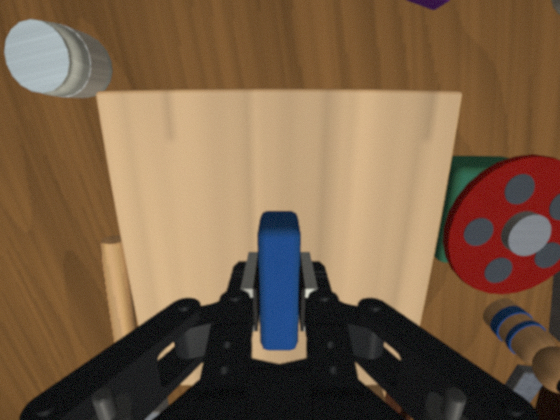

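>>> {"op": "send_rows", "data": {
  "increments": [
    {"dx": -0.001, "dy": 0.001, "dz": 0.03, "yaw": 0, "claw": 0.65},
    {"dx": -0.001, "dy": 0.001, "dz": 0.06, "yaw": 0, "claw": 0.65},
    {"dx": -0.001, "dy": 0.001, "dz": 0.08, "yaw": 0, "claw": 0.65},
    {"dx": -0.001, "dy": 0.001, "dz": 0.095, "yaw": 0, "claw": 0.65},
    {"dx": -0.001, "dy": 0.001, "dz": 0.105, "yaw": 0, "claw": 0.65},
    {"dx": -0.001, "dy": 0.001, "dz": 0.112, "yaw": 0, "claw": 0.65},
    {"dx": -0.001, "dy": 0.001, "dz": 0.112, "yaw": 0, "claw": 0.65}
  ]
}}

```text
time: 51.12
tool_pos: [0.4855, -0.0273, 0.0883]
tool_rot: [0.0, 0.76, 0.65, -0.0]
contact_force: [-0.1, 0.7, -3.1]
gripper_width: 0.22
grasp_force: 61.6
```

>>> {"op": "send_rows", "data": {
  "increments": [
    {"dx": 0, "dy": 0, "dz": 0.003, "yaw": 0, "claw": 0.65},
    {"dx": 0, "dy": 0, "dz": 0.005, "yaw": 0, "claw": 0.65},
    {"dx": 0, "dy": 0, "dz": 0.005, "yaw": 0, "claw": 0.65}
  ]
}}

```text
time: 51.5
tool_pos: [0.4855, -0.0273, 0.0858]
tool_rot: [0.0, 0.76, 0.65, 0.0]
contact_force: [-0.2, -0.4, -3.5]
gripper_width: 0.218
grasp_force: 61.6
```

>>> {"op": "send_rows", "data": {
  "increments": [
    {"dx": 0, "dy": 0, "dz": 0, "yaw": 0, "claw": 0.5},
    {"dx": 0, "dy": 0, "dz": 0, "yaw": 0, "claw": 0.2},
    {"dx": 0, "dy": 0, "dz": 0, "yaw": 0, "claw": 0},
    {"dx": 0, "dy": 0, "dz": -0.05, "yaw": 0, "claw": 0},
    {"dx": 0, "dy": 0, "dz": -0.15, "yaw": 0, "claw": 0},
    {"dx": 0, "dy": 0, "dz": -0.25, "yaw": 0, "claw": 0},
    {"dx": 0, "dy": 0, "dz": -0.35, "yaw": 0, "claw": 0},
    {"dx": 0, "dy": 0.05, "dz": -0.45, "yaw": 0, "claw": 0},
    {"dx": 0, "dy": 0.05, "dz": -0.55, "yaw": 0, "claw": 0},
    {"dx": 0, "dy": 0.05, "dz": -0.55, "yaw": 0, "claw": 0},
    {"dx": 0, "dy": 0.05, "dz": -0.55, "yaw": 0, "claw": 0}
  ]
}}

```text
time: 52.88
tool_pos: [0.5101, -0.0311, 0.3604]
tool_rot: [-0.0, 0.76, 0.65, -0.0]
contact_force: [-0.1, -0.2, -0.9]
gripper_width: 0.5
grasp_force: 0.0
```

Run:
```python
from h import *
im,W=snap('wrist','wrist11');im,S=snap('scene','scene11');snap('side','side11')
print(manip.state()["tool_pos"],manip.state()["time"])
for x in(-1,1):
  for y in(-1,1): print(x,y,proj(W,[*loc(PRESS,x*.09,y*.095),.078]).round(),proj(W,[*loc(PRESS,x*.01,y*.035),.108]).round(),"tray",proj(W,[*loc([.519,-.303,-.19],x*.1,y*.1),.025]).round(),proj(S,[*loc([.519,-.303,-.19],x*.1,y*.1),.025]).round())
b=cv2.imread("pics/scene11.png")[160:330,100:400];w=cv2.imread("pics/wrist11.png")[40:380,120:520]
cv2.imwrite("pics/c11.png",np.hstack([cv2.resize(b,(450,255)),cv2.resize(w,(350,298))[:255]]) if 0 else np.vstack([cv2.resize(b,(530,300)),cv2.resize(w,(530,300))]))
```

```text
[ 0.50951771 -0.03101334  0.35870118] 53.025
-1 -1 [[205. 229.]] [[254. 197.]] tray [[252. 340.]] [[169. 181.]]
-1 1 [[195.  99.]] [[253. 146.]] tray [[253. 252.]] [[228. 204.]]
1 -1 [[321. 229.]] [[268. 197.]] tray [[350. 343.]] [[115. 219.]]
1 1 [[327.  99.]] [[268. 146.]] tray [[364. 256.]] [[177. 248.]]
```

View pics/wrist11.png

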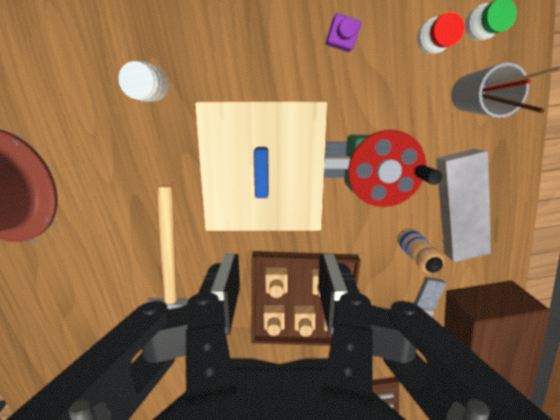

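View pics/scene11.png

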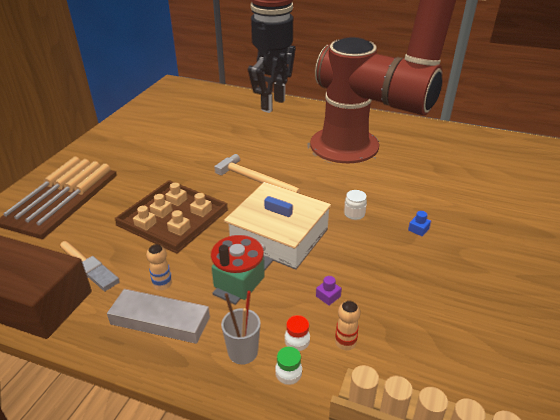

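```bash
python3 -c "
from plant import manip
print(manip.job_done())"
```

```text
the job is handed in; nothing more can be done
None
```

The job is handed in, with no verdict returned: the wheel went a full turn to its stop and back, all five blanks stand apart on the tray floor (gripped at about 21 N a finger), the cover lies square within about 4 mm of centre, and both dolls are standing.

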